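# Clip the dust cover down on the fly-drying stand

## Robot

A 6-joint arm with a two-finger parallel gripper is mounted at the origin on the work surface. World frame = base frame: x ahead of the robot, y to its left, z up, the work surface at z = 0. Lengths are in mm, angles in rad, forces in N, time in s.
With the tool pointing down it reaches from about 275 to 1000 mm from the base axis. Payload 8.4 kg.
Tool frame: the origin (TCP) lies midway between the tips of the shut fingers; the grasp point (between the pads) lies r.grasp_offset behind it (r.grasp_offset is the distance from the TCP to the grasp point, in mm); z points along the fingers, y is the direction in which the jaws open and shut (so a half turn about z gives the same grasp; the last joint's range is limited). The gripper opens to 85 mm and grips with 20 to 120 N. Pads are 22 mm wide; open, the fingers measure 114 mm over their backs; the gripper's body (76 mm by 85 mm) begins 54 mm behind the grasp point. The pads swing forward as they close: fully open they stand 13 mm farther back than shut.
Start: joints at [-1.211, 0.353, 1.633, -0, 1.155, -0.002], TCP at [221.223, -584.541, 231.281] pointing down, gripper open.
Joint ranges: [-2.63, 2.63], [-0.92, 2.1], [0.06, 2.66], [-1.3, 4.44], [0, 2.69], [-3.02, 3.02]. Speed limits (rad/s): [2.22, 2.22, 2.79, 3.14, 3.14, 3.14].

## Interface

Orientations are given as [roll, pitch, yaw] about the fixed x, y, z axes, in that order (R = Rz(yaw) Ry(pitch) Rx(roll)).
In Python, from rig import r gives the robot as it stands.
- The arm moves only by the tool jog_arm, never from a script. Its argument "series" is a list that holds one entry, the list of rows, each a list of 7 numbers: the shift along the tool's x, y, z in cm, then the turn, a rotation vector about the tool's x, y, z in degrees, then the finger opening in cm, from 0 to 8.54. A call has 1 to 5 rows; each row is the pose to reach, as a shift and turn from the pose commanded when the call began, along the tool's axes at that moment; what a row does not reach only later rows make up. A row lasts 1/8 s, in which the tool goes at most 62.5 mm and 10.7 degrees, less where a joint would pass 70% of its speed; a pose out of reach is approached as far as the arm can. A call with a gripper value outside its range is refused whole. The fingers move at their own pace and stop on an object; "newtons" is the grip in N (left out, the last holds). Time passes only in rows, so rows that repeat a pose let the fingers close. It gives the time, the measured TCP pose, the force and the opening at its end, in the units of the state.
- r.sense(): the state, without advancing time (a new reading comes with each control period).
- r.grab_frame(name): name is "scene" or "top" or "wrist"; returns the picture (384x512x3 uint8, red, green, blue); there is no depth.
- r.calibration(name): a dict with "mtx" (3x3 intrinsics, pixels), "origin" and "attitude" of the camera in the world; the wrist camera has in their place "T_tool_cam" (4x4, takes a point from camera to tool coordinates, whose origin is the TCP and whose axes are the flange's). Camera axes: x right, y down, z forward; pixel columns grow to the right and rows downward; lengths in mm; the calibration is good to about 2 mm. A picture is of the moment at which its call begins: read the wrist's pose just before it. calibration takes no time and is no camera call.
- r.sign_off(): hands the job in, once; it reports no verdict.
The state is a dict: "clock": time; "qpos": joint angles; "qvel": joint speeds; "joint_efforts": joint torques, N m; "eef_pos": TCP position; "tcp_rot": TCP orientation; "contact_force": force on the tool from outside, world axes, zero at the start; "wrist_torque": the same for the moment, N m; "opening": opening from 0.0 (shut) to 1.0 (fully open).
Only numpy, scipy, OpenCV 4.12 (cv2) and the standard library are available. Lean on these libraries where they do the work, as an engineer would, in place of code of your own. Each camera call takes 0.05 s, during which the arm holds its last target.

## Task

Put the clear dust cover back over the fly-drying stand, lowering it on rather than dropping it, and snap all four clips around its rim home so that every one has clicked in under the stand's bead. Press each clip firmly but without forcing it, and leave the vise and the other things on the bench where they are.

Things in the scene. Friction and masses are not known exactly. Their poses are not given: they have to be found in the camera images.
- stand: Fly-drying stand, screwed to the bench: a round olive-grey motor base, wall 166 mm in diameter, rim flange 184 mm in diameter from 30 to 44 mm high, with a black notched wheel on top (146 mm over the lures resting in it, top of its post 106 mm above the bench). A round catch bead, 7 mm thick and 195 mm over all, runs right round the flange, its centre 32 mm above the bench. Origin under its centre.
- stand_seat (a point): Centre of the stand's flat shoulder (top of the rim flange), 44 mm above the bench; z up. The cover's skirt rests on this shoulder. Inside it a cone (166 mm in diameter at the shoulder, 154 mm at 12 mm higher) centres the cover with 1 to 2.5 mm to spare. The cover may be put on at any turn about the upright axis.
- cover: Clear plastic dust cover, loose, 0.35 to 0.6 kg: a round bell open below, skirt 169 mm inside and 181 mm outside up to 18 mm, then bulging to 200 mm across from 30 to 84 mm, top at 110 mm. Origin: centre of its lower edge; z up, x along its bar grip. Carries four clips. Starts on the bench, clips swung open. A gripper straight above is stopped by the bulge before a clip is home: lean outwards.
- cover_rim (a point): Centre of the cover's lower edge (same point as the cover's origin). When seated it coincides with the stand's seat point.
- cover_grip (a point): Centre of the cover's upright bar grip: 74 mm long (along the cover's x), 16 mm wide (along its y), 32 mm high, rounded; 125 mm above the cover's lower edge; its top is at 141 mm and it stands on the bell's top at 110 mm.
- clip1: Clip 1 of four alike, at +45 deg about the cover's z from its x: a frosted plate 44 mm wide, 37 high, 4 thick, slippery, with a sprung hook behind its lower edge. Origin: middle of its hinge line, 95 mm from the cover's axis, 12 mm above the cover's lower edge. Shut: x outwards, y along the hinge, z up; outer face 8.2 mm outside the hinge line, from 4 mm above to 33 mm below it.
- clip1_pad (a point): Where to press clip 1: on its outer face, mid-width, 25.5 mm below the hinge line (shut), 7.5 mm above the lower edge; axes as the clip's.
- clip1_hinge (a joint): Angle of clip 1, rad: 0 hanging shut, pi/2 straight out, 2.3 fully up; starts at 1.55 to 1.95 and stays where left (about 1 N at its edge moves it). Cover seated, its hook meets the bead at about 0.35 and rides over it at 0.1 to 0.2 with 4 to 10 N at the pad, then jumps in under it by itself. Below 0.09 it is engaged; firm stop at 0.
- clip2: Clip 2 of four alike, at +135 deg about the cover's z from its x: a frosted plate 44 mm wide, 37 high, 4 thick, slippery, with a sprung hook behind its lower edge. Origin: middle of its hinge line, 95 mm from the cover's axis, 12 mm above the cover's lower edge. Shut: x outwards, y along the hinge, z up; outer face 8.2 mm outside the hinge line, from 4 mm above to 33 mm below it.
- clip2_pad (a point): Where to press clip 2: on its outer face, mid-width, 25.5 mm below the hinge line (shut), 7.5 mm above the lower edge; axes as the clip's.
- clip2_hinge (a joint): Angle of clip 2, rad: 0 hanging shut, pi/2 straight out, 2.3 fully up; starts at 1.55 to 1.95 and stays where left (about 1 N at its edge moves it). Cover seated, its hook meets the bead at about 0.35 and rides over it at 0.1 to 0.2 with 4 to 10 N at the pad, then jumps in under it by itself. Below 0.09 it is engaged; firm stop at 0.
- clip3: Clip 3 of four alike, at -135 deg about the cover's z from its x: a frosted plate 44 mm wide, 37 high, 4 thick, slippery, with a sprung hook behind its lower edge. Origin: middle of its hinge line, 95 mm from the cover's axis, 12 mm above the cover's lower edge. Shut: x outwards, y along the hinge, z up; outer face 8.2 mm outside the hinge line, from 4 mm above to 33 mm below it.
- clip3_pad (a point): Where to press clip 3: on its outer face, mid-width, 25.5 mm below the hinge line (shut), 7.5 mm above the lower edge; axes as the clip's.
- clip3_hinge (a joint): Angle of clip 3, rad: 0 hanging shut, pi/2 straight out, 2.3 fully up; starts at 1.55 to 1.95 and stays where left (about 1 N at its edge moves it). Cover seated, its hook meets the bead at about 0.35 and rides over it at 0.1 to 0.2 with 4 to 10 N at the pad, then jumps in under it by itself. Below 0.09 it is engaged; firm stop at 0.
- clip4: Clip 4 of four alike, at -45 deg about the cover's z from its x: a frosted plate 44 mm wide, 37 high, 4 thick, slippery, with a sprung hook behind its lower edge. Origin: middle of its hinge line, 95 mm from the cover's axis, 12 mm above the cover's lower edge. Shut: x outwards, y along the hinge, z up; outer face 8.2 mm outside the hinge line, from 4 mm above to 33 mm below it.
- clip4_pad (a point): Where to press clip 4: on its outer face, mid-width, 25.5 mm below the hinge line (shut), 7.5 mm above the lower edge; axes as the clip's.
- clip4_hinge (a joint): Angle of clip 4, rad: 0 hanging shut, pi/2 straight out, 2.3 fully up; starts at 1.55 to 1.95 and stays where left (about 1 N at its edge moves it). Cover seated, its hook meets the bead at about 0.35 and rides over it at 0.1 to 0.2 with 4 to 10 N at the pad, then jumps in under it by itself. Below 0.09 it is engaged; firm stop at 0.
- vise: Bystander, leave it alone. Fly-tying vise on its pedestal: olive base plate 115 x 155 x 14 mm, steel stem to 210 mm, about 1.9 kg; origin under the base plate's centre.
- bead_tin: Bystander, leave it alone. Open shallow metal tin of beads, 62 x 94 x 20 mm; origin under its centre.
- tub: Bystander, leave it alone. Clear plastic tub, 88 mm across, 56 mm high; origin under its centre.
- stacker: Bystander, leave it alone. Brass hair stacker, 38 mm across, 66 mm high; origin under its centre.
Not all that is in view belongs to the job. Leave any orange or yellow look-alike of the stand alone.

How it is judged (in metres and radians):
On the way, in this order (a step that is already met when the one before it is completed fails the run):
1. the cover sits fully down and centred on the stand's shoulder (horizontal distance between cover_rim and stand_seat below 0.004 m and z of cover_rim in the frame of stand_seat between -0.003 and 0.003 m and angle between cover's own z axis and vertical below 0.04 rad), for 0.2 s.
2. all four clips are snapped in under the bead, the cover still seated (all of step 1 and value of joint each of clip1_hinge, clip2_hinge, clip3_hinge, clip4_hinge below 0.09 rad), for 0.2 s.
At the end, for the whole second after the job is handed in: The cover rests on the stand's shoulder (centre within 4 mm sideways and 3 mm in height, tilt under 0.04 rad), at rest, and all four clip angles are below 0.09 rad (all of step 2 and linear speed of cover below 0.02 m/s); the robot touches nothing.
It fails at once if a clip is forced: the fingers press on it with more than 45 N (contact force between the fingers and clip1 above 45 N or contact force between the fingers and clip2 above 45 N or contact force between the fingers and clip3 above 45 N or contact force between the fingers and clip4 above 45 N).
It fails at once if the cover is dropped: it moves faster than 0.4 m/s with no finger touching it (linear speed of cover above 0.4 m/s and contact force between the fingers and cover below 0.05 N).
It fails at once if the vise, tin, tub or stacker is shifted by more than 30 mm or knocked over (distance of any of vise, bead_tin, tub, stacker from where it was at the start of the episode above 0.03 m or angle between any of vise, bead_tin, tub, stacker's own z axis and vertical above 0.4 rad).
It also fails if it takes over 72 s, if anything falls off the work surface, if the arm or the gripper's body presses on something with over 40 N, if the wrist force passes 120 N, or if a joint passes its speed limit or range.

## Working session

There is one attempt and no reset: what is moved stays moved. The work goes in short steps, Python scripts to look and compute and a tool call to move; the robot and the scene stay as the last step left them, time stands still between calls to the robot, and variables do not carry over. Pictures are saved under pics/ and viewed, and the job is handed in when it is done.

Besides the shell and the picture viewer there is one more tool, called after "Emit:" by a JSON object that holds its "op" and its "data", one argument or row to a line. jog_arm: Moves the arm, as the interface text tells. Its arguments: {"type":"object","properties":{"series":{"type":"array","items":{"type":"array","items":{"type":"array","items":{"type":"number"}}}},"newtons":{"type":"number"}},"required":["series"]}

```bash
ls; mkdir -p pics
python3 - <<'E'
from rig import r
import cv2
print(r.sense(), r.grasp_offset)
for n in ["scene","top","wrist"]:
    im=r.grab_frame(n); cv2.imwrite(f"pics/{n}0.png",im[:,:,::-1]); print(n,r.calibration(n))
E
```

```text
pics
{'clock': 0.0, 'qpos': array([-1.21140958e+00,  3.53627348e-01,  1.63414997e+00,  3.08167938e-05,
        1.15524779e+00, -2.43432248e-03]), 'qvel': array([-5.80562805e-04,  1.31047278e-03,  7.32445560e-04, -3.40238784e-04,
       -8.04049777e-05, -9.88496513e-04]), 'joint_efforts': array([-1.13382572e-03, -6.05248690e+01, -3.42065763e+01, -1.96760498e-04,
        9.27662681e-03,  7.46034999e-06]), 'eef_pos': array([ 221.04912587, -584.06909011,  230.56792097]), 'tcp_rot': array([-3.14016028e+00, -3.16632399e-05,  3.61808581e-01]), 'contact_force': array([-0.2568694 , -0.05028906,  0.80364895]), 'wrist_torque': array([ 0.01106371, -0.0111924 , -0.01241673]), 'opening': 0.996053125631804} 18.700000000000003
scene {'mtx': array([[407.06582334,   0.        , 253.56037285],
       [  0.        , 407.06582334, 192.75157063],
       [  0.        ,   0.        ,   1.        ]]), 'origin': array([1339.19094008, -570.90999463, 1135.55331965]), 'attitude': array([-2.35945852,  0.01814736,  0.87475834])}
top {'mtx': array([[348.22980515,   0.        , 256.52427888],
       [  0.        , 348.22980515, 186.68289651],
       [  0.        ,   0.        ,   1.        ]]), 'origin': array([ 292.83714339,   73.60798965, 1377.37661057]), 'attitude': array([-2.94653688, -0.00801945, -1.58470117])}
wrist {'mtx': array([[331.48738637,   0.        , 258.11800054],
       [  0.        , 331.48738637, 189.29577836],
       [  0.        ,   0.        ,   1.        ]]), 'T_tool_cam': array([[-3.18434760e-04, -9.49735834e-01, -3.13052302e-01,
         8.09222735e+01],
       [ 9.99999548e-01, -2.19612197e-05, -9.50567226e-04,
         3.68467032e-02],
       [ 8.95912747e-04, -3.13052463e-01,  9.49735412e-01,
        -1.41423564e+02],
       [ 0.00000000e+00,  0.00000000e+00,  0.00000000e+00,
         1.00000000e+00]])}
```

View pics/scene0.png

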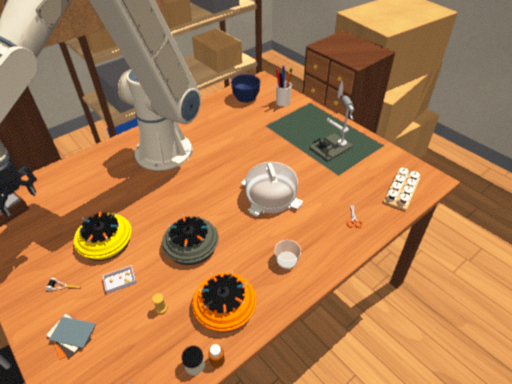

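View pics/top0.png

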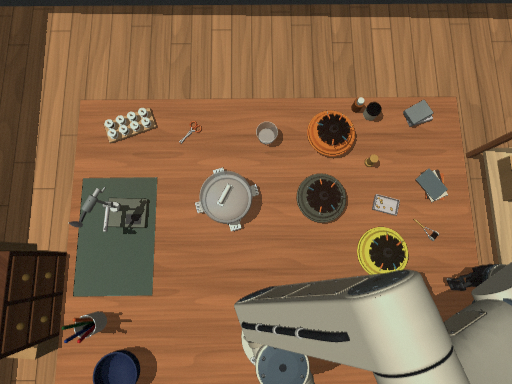

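View pics/wrist0.png

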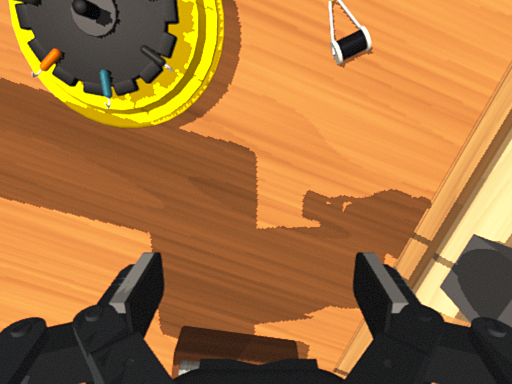

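The olive-grey stand is at top px (322,198) and scene px (190,241). The look-alikes are yellow at top (383,251) and orange at top (331,133). The cover is at top (226,196), and no other object looks like it. I'll check this choice in a close crop.

```bash
cat > h.py <<'E'
import numpy as np, cv2
from scipy.spatial.transform import Rotation as R
from scipy.optimize import least_squares
from rig import r
def E(a): return R.from_euler('xyz',a).as_matrix()
def cam(n,s=None):
    c=r.calibration(n)
    if n!='wrist': return np.array(c['mtx']),np.array(c['origin']),E(c['attitude'])
    s=s or r.sense(); T=np.array(c['T_tool_cam']); Rt=E(s['tcp_rot'])
    return np.array(c['mtx']),Rt@T[:3,3]+s['eef_pos'],Rt@T[:3,:3]
def proj(c,P):
    K,o,Rc=c; q=(np.atleast_2d(P)-o)@Rc; q=q@K.T; return q[:,:2]/q[:,2:]
def ray(c,uv,z):
    K,o,Rc=c; d=Rc@np.linalg.inv(K)@np.array([uv[0],uv[1],1.]); return o+d*(z-o[2])/d[2]
def circ(cx,cy,z,d,n=72):
    t=np.linspace(0,2*np.pi,n,endpoint=False); return np.c_[cx+d/2*np.cos(t),cy+d/2*np.sin(t),np.full(n,z)]
E
python3 - <<'E'
from h import *
im=cv2.imread('pics/top0.png'); sc=cv2.imread('pics/scene0.png')
a=cv2.resize(im[150:250,180:360],(0,0),fx=4.4,fy=4.4,interpolation=cv2.INTER_CUBIC)
cv2.imwrite('pics/topc.png',a)
a=cv2.resize(sc[150:275,150:320],(0,0),fx=4.6,fy=4.6,interpolation=cv2.INTER_CUBIC)
cv2.imwrite('pics/scc.png',a)
ct,cs=cam('top'),cam('scene')
print(ray(ct,(322,198),80),ray(cs,(190,238),80)); print(ray(ct,(225,195),141),ray(cs,(271,172),141))
E
```

```text
[ 502.35353213 -187.19614013   80.        ] [ 546.16764145 -206.99200203   80.        ]
[507.83608404 174.19014962 141.        ] [529.30267565 164.63659294 141.        ]
```

View pics/topc.png

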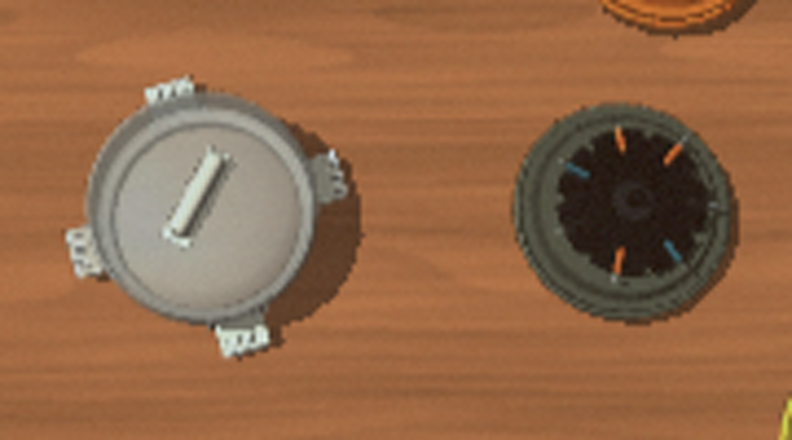

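View pics/scc.png

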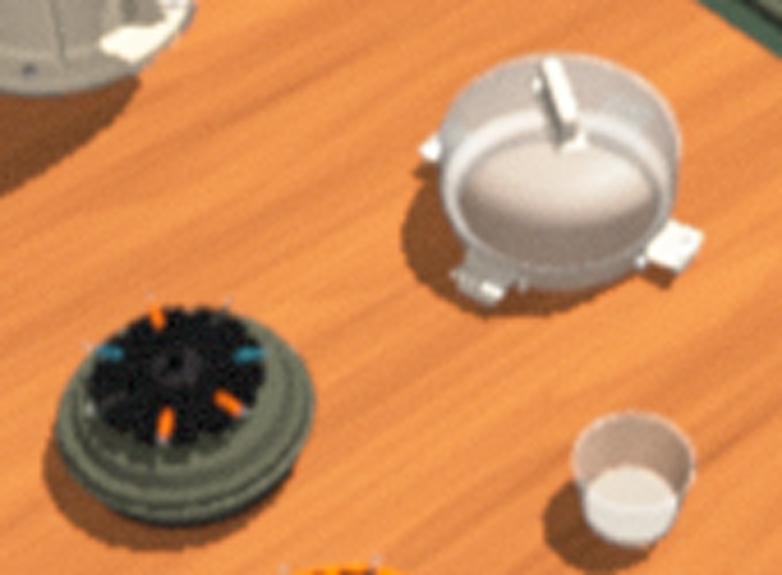

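```bash
cat >> h.py <<'E'
def delta(P,Rt,s=None):
    s=s or r.sense(); R0=E(s['tcp_rot'])
    d=R0.T@(np.array(P,float)-s['eef_pos'])/10
    w=np.degrees(R.from_matrix(R0.T@Rt).as_rotvec()); return np.round(d,2),np.round(w,1)
def down(psi): # tool x at heading psi, pointing down
    return np.array([[np.cos(psi),np.sin(psi),0],[np.sin(psi),-np.cos(psi),0],[0,0,-1]])
E
python3 - <<'E'
from h import *
ct,cs=cam('top'),cam('scene')
a,b=ray(ct,(229.5,185.2),141),ray(ct,(220.5,203.9),141)
print(a,b,(a+b)/2,np.linalg.norm(a-b),np.degrees(np.arctan2(*(a-b)[1::-1])))
k=lambda x,y:(x/4.6+150,y/4.6+150)
a,b=ray(cs,k(552,62),141),ray(cs,k(572,130),141)
print(a,b,(a+b)/2,np.linalg.norm(a-b),np.degrees(np.arctan2(*(a-b)[1::-1])))
print(ray(ct,(180+634/4.4,150+202/4.4),106),ray(cs,k(175,365),106))
print(delta([540,-200,330],down(0.0)))
E
```

```text
[543.62820152 158.04364797 141.        ] [475.6975452  190.17563318 141.        ] [509.66287336 174.10964058 141.        ] 75.14677998066243 -25.31469012968449
[491.82068057 192.97334857 141.        ] [561.91572005 151.6259521  141.        ] [526.86820031 172.29965034 141.        ] 81.38133540886795 149.4646565067988
[ 505.90542125 -190.13017471  106.        ] [ 531.19704298 -200.73066834  106.        ]
(array([ 43.42, -24.66,  -9.9 ]), array([-0.1,  0. , 20.7]))
```

Emit:
{"op": "jog_arm", "data": {
  "series": [
    [[43.4,-24.7,-9.9,0,0,20.7,8.5],[43.4,-24.7,-9.9,0,0,20.7,8.5],[43.4,-24.7,-9.9,0,0,20.7,8.5],[43.4,-24.7,-9.9,0,0,20.7,8.5],[43.4,-24.7,-9.9,0,0,20.7,8.5]]
  ]
}}

```text
clock: 0.78
eef_pos: [417.4, -347.0, 292.3]
tcp_rot: [3.142, -0.0, 0.0]
contact_force: [0.7, -0.9, 0.2]
opening: 0.998
```

Run:
```python
from h import *
s=r.sense();print(s['clock'],s['eef_pos'],s['tcp_rot'],s['qpos'])
print(delta([540,-200,330],down(0.0)))
for n in('top','scene'):print(proj(cam(n),[[0,0,0]]))
```

```text
0.775 [ 417.39063793 -347.04438034  292.32872971] [ 3.14155140e+00 -9.27047976e-05  3.50655122e-04] [-6.96413688e-01  1.69394213e-01  1.73904350e+00  2.95179304e-05
  1.23305736e+00  8.74022206e-01]
(array([ 12.27, -14.7 ,  -3.77]), array([ 0., -0.,  0.]))
[[274.43606404 335.44386518]]
[[162.78312244 151.17374034]]
```

Emit:
{"op": "jog_arm", "data": {
  "series": [
    [[12.3,-14.7,-3.8,0,0,0,8.5],[12.3,-14.7,-3.8,0,0,0,8.5],[12.3,-14.7,-3.8,0,0,0,8.5],[12.3,-14.7,-3.8,0,0,0,8.5]]
  ]
}}

```text
clock: 1.27
eef_pos: [541.6, -198.9, 330.6]
tcp_rot: [-3.141, -0.001, 0.005]
contact_force: [0.0, -0.0, 0.4]
opening: 0.995
```

Run:
```python
from h import *
s=r.sense();print(s['eef_pos'],s['tcp_rot'],s['qpos'])
im=r.grab_frame('wrist');cv2.imwrite('pics/w1.png',im[:,:,::-1])
np.savez('w1.npz',**{k:s[k] for k in('eef_pos','tcp_rot')})
c=cam('wrist',s)
for p in [(505.9,-190),(531,-200.7)]: print(proj(c,[[*p,106]]))
```

```text
[ 541.58377804 -198.85668651  330.56541173] [-3.14131164e+00 -1.47843161e-03  4.52263859e-03] [-3.54959017e-01  1.97681301e-01  1.62052803e+00  8.08007777e-04
  1.32209833e+00  1.21111608e+00]
[[250.84687473 186.11521406]]
[[260.213793   165.08493062]]
```

View pics/w1.png

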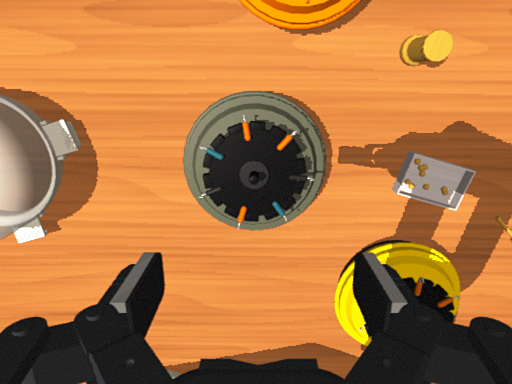

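The picture shows the olive-grey stand centred near (255,160), its post at (254,177), the bead tin at (433,180), the stacker at (425,47) and part of the cover at left. I'll fit the stand's outline.

```bash
cat >> h.py <<'E'
def tube(cx,cy,prof):
    # prof list of (d,z)
    return np.vstack([circ(cx,cy,z,d) for d,z in prof])
BEAD=[(195-7+7*np.cos(t),32+3.5*np.sin(t)) for t in np.linspace(0,2*np.pi,16)]
def fit_sil(c,pts,prof,x0):
    def f(x):
        h=cv2.convexHull(proj(c,tube(x[0],x[1],prof)).astype(np.float32))
        return [cv2.pointPolygonTest(h,(float(p[0]),float(p[1])),True) for p in pts]
    return least_squares(f,x0,loss='soft_l1',f_scale=1.0,diff_step=1e-3)
E
python3 - <<'E'
from h import *
s=dict(np.load('w1.npz'));c=cam('wrist',s)
im=cv2.imread('pics/w1.png')
print(ray(c,(254,177),106))
hsv=cv2.cvtColor(im,cv2.COLOR_BGR2HSV)
m=((hsv[...,1]<110)).astype(np.uint8); m[:, :170]=0;m[:,345:]=0;m[:80]=0;m[245:]=0
m=cv2.morphologyEx(m,cv2.MORPH_OPEN,np.ones((5,5)))
cs,_=cv2.findContours(m,cv2.RETR_EXTERNAL,cv2.CHAIN_APPROX_NONE); k=max(cs,key=cv2.contourArea)
k=cv2.convexHull(k)[:,0] ; print(k.min(0),k.max(0),len(k))
prof=BEAD+[(184,44),(184,30)]
q=fit_sil(c,k,prof,[515.,-195.]); print(q.x,np.abs(q.fun).mean(),np.abs(q.fun).max())
P=proj(c,tube(*q.x,prof)); h=cv2.convexHull(P.astype(np.float32)).astype(int)
cv2.polylines(im,[h],1,(0,0,255));
for p in proj(c,circ(*q.x,44,166)).astype(int): im[p[1],p[0]]=(255,0,255)
cv2.drawMarker(im,tuple(proj(c,[[*q.x,106]])[0].astype(int)),(0,255,0),0,6)
cv2.imwrite('pics/w1f.png',cv2.resize(im[80:250,170:345],(0,0),fx=3.4,fy=3.4))
E
```

```text
[ 516.90148465 -193.65045589  106.        ]
[184  91] [325 229] 56
[ 513.0960702  -193.11946252] 0.6379976384244708 1.016664840144826
```

View pics/w1f.png

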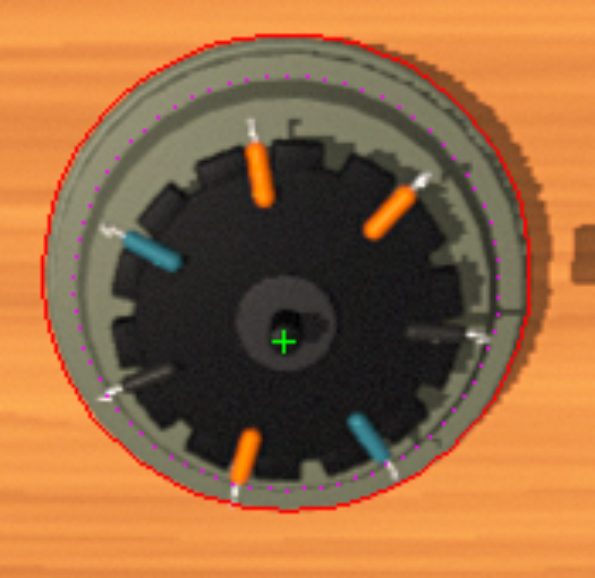

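Run:
```python
from h import *
a=np.radians(-25.3)
print(delta([518+25*np.cos(a),173+25*np.sin(a),320],down(a)))
```

```text
(array([  0.11, -36.2 ,   1.02]), array([-0. , -0. , 25.5]))
```

Emit:
{"op": "jog_arm", "data": {
  "series": [
    [[0.1,-36.2,1.0,0,0,25.5,8.5],[0.1,-36.2,1.0,0,0,25.5,8.5],[0.1,-36.2,1.0,0,0,25.5,8.5],[0.1,-36.2,1.0,0,0,25.5,8.5],[0.1,-36.2,1.0,0,0,25.5,8.5]]
  ]
}}

```text
clock: 1.95
eef_pos: [539.6, 102.3, 321.2]
tcp_rot: [3.141, 0.0, -0.446]
contact_force: [1.0, -0.2, 0.3]
opening: 0.996
```

Run:
```python
from h import *
s=r.sense();print(s['clock'],s['eef_pos'],s['tcp_rot'],s['qpos'])
a=np.radians(-25.3)
print(delta([518+25*np.cos(a),173+25*np.sin(a),320],down(a)))
```

```text
1.95 [539.5851838  102.29426135 321.20399101] [ 3.14083953e+00  5.28505777e-05 -4.46218920e-01] [ 1.84984686e-01  1.58633851e-01  1.68832735e+00 -5.99454227e-04
  1.29511860e+00  2.20216322e+00]
(array([-2.5 , -5.46,  0.12]), array([ 0. ,  0. , -0.3]))
```

Emit:
{"op": "jog_arm", "data": {
  "series": [
    [[-2.5,-5.5,0.1,0,0,0,8.5],[-2.5,-5.5,0.1,0,0,0,8.5],[-2.5,-5.5,0.1,0,0,0,8.5]]
  ]
}}

```text
clock: 2.33
eef_pos: [541.0, 161.1, 320.1]
tcp_rot: [3.14, 0.0, -0.445]
contact_force: [-0.0, -0.9, 0.0]
opening: 0.995
```

Run:
```python
from h import *
s=r.sense();print(s['clock'],s['eef_pos'],s['tcp_rot'],s['qpos'])
im=r.grab_frame('wrist');cv2.imwrite('pics/w2.png',im[:,:,::-1])
np.savez('w2.npz',**{k:s[k] for k in('eef_pos','tcp_rot')})
```

```text
2.325 [540.99225119 161.11918031 320.0741345 ] [ 3.14018810e+00  3.82602242e-04 -4.44732055e-01] [ 2.87278764e-01  1.85302061e-01  1.65847962e+00 -8.19094102e-04
  1.29903441e+00  2.30302723e+00]
```

View pics/w2.png

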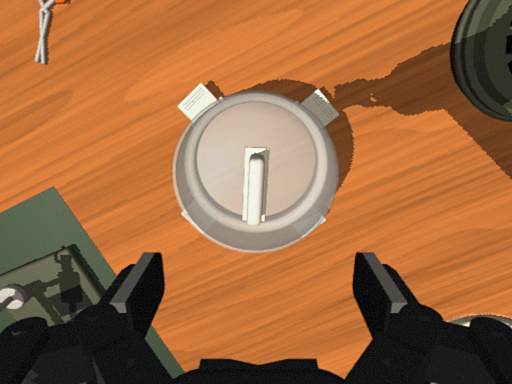

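Run:
```python
from h import *
s=dict(np.load('w2.npz'));c=cam('wrist',s)
im=cv2.imread('pics/w2.png')
hsv=cv2.cvtColor(im,cv2.COLOR_BGR2HSV)
# silhouette points by radial gradient on saturation
pts=[]
S=cv2.GaussianBlur(hsv[...,1].astype(np.float32),(3,3),0)
for t in np.radians(np.r_[np.arange(70,110,3),np.arange(150,205,3),np.arange(-30,15,3),np.arange(250,295,3)]):
    rr=np.arange(70,95,.5);xs=256+rr*np.cos(t);ys=172+rr*np.sin(t)
    v=cv2.remap(S,xs.astype(np.float32),ys.astype(np.float32),1)[:,0]
    j=np.argmax(np.diff(v)); pts.append((xs[j],ys[j]))
prof=[(200,30),(200,84)]
q=fit_sil(c,pts,prof,[518.,173.]); print(q.x,np.abs(q.fun).mean(),np.abs(q.fun).max())
h=cv2.convexHull(proj(c,tube(*q.x,prof)).astype(np.float32)).astype(int)
v=im.copy()
cv2.polylines(v,[h],1,(0,0,255))
for p in pts:v[int(p[1]),int(p[0])]=(0,255,0)
o=cv2.resize(v[80:260,165:345],(0,0),fx=3.3,fy=3.3)
g=cv2.resize(im[140:232,240:275],(0,0),fx=6,fy=6,interpolation=cv2.INTER_CUBIC)
o2=np.zeros((600,804,3),np.uint8);o2[:o.shape[0],:o.shape[1]]=o;o2[:g.shape[0],594:804]=g
cv2.imwrite('pics/w2f.png',o2[:600,:800])
```

```text
[514.63057603 177.80306132] 0.7421317114994798 1.7472791866026445
```

View pics/w2f.png

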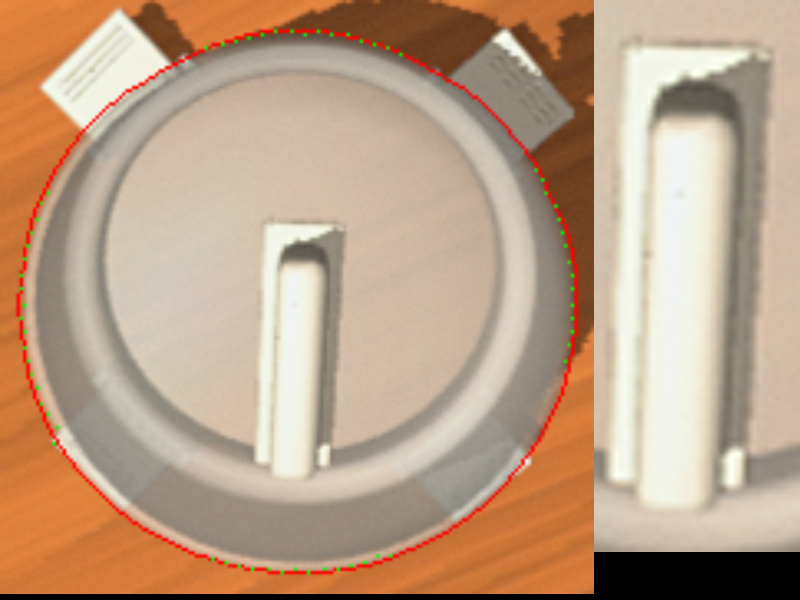

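Run:
```python
from h import *
s=dict(np.load('w2.npz'));c=cam('wrist',s)
a,b=ray(c,(256.4,157.8),141),ray(c,(253.7,224),138)
m=(a+b)/2;ps=np.arctan2(*(a-b)[1::-1])
print(a,b,m,np.linalg.norm(a-b),np.degrees(ps))
print(delta([*m[:2],250],down(ps)))
```

```text
[548.71378685 159.72143518 141.        ] [484.41250629 193.72353515 138.        ] [516.56314657 176.72248516 139.5       ] 72.79970799832961 -27.8695955084404
(array([-2.91, -0.39,  7.03]), array([0.1, 0. , 2.3]))
```

Emit:
{"op": "jog_arm", "data": {
  "series": [
    [[-2.8,-0.4,5.0,0,0,2.3,8.5],[-2.8,-0.4,10.0,0,0,2.3,8.5],[-2.8,-0.4,14.0,0,0,2.3,8.5],[-2.8,-0.4,16.0,0,0,2.3,8.5],[-2.8,-0.4,16.0,0,0,2.3,8.5]]
  ]
}}

```text
clock: 3.0
eef_pos: [516.9, 176.0, 159.3]
tcp_rot: [3.139, 0.002, -0.487]
contact_force: [0.4, 0.1, 0.7]
opening: 0.995
```

Run:
```python
from h import *
s=r.sense();print(s['clock'],s['eef_pos'],s['tcp_rot'],s['contact_force'])
im=r.grab_frame('wrist');cv2.imwrite('pics/w3.png',im[:,:,::-1])
c=cam('wrist',s);print(proj(c,[[516.6,176.7,141],s['eef_pos']]))
```

```text
3.0 [516.89395447 175.9896732  159.28060528] [ 3.13902994e+00  2.04401211e-03 -4.86910800e-01] [0.41919387 0.06660102 0.71218597]
[[257.88467328 240.08626263]
 [258.92329712 256.4873578 ]]
```

View pics/w3.png

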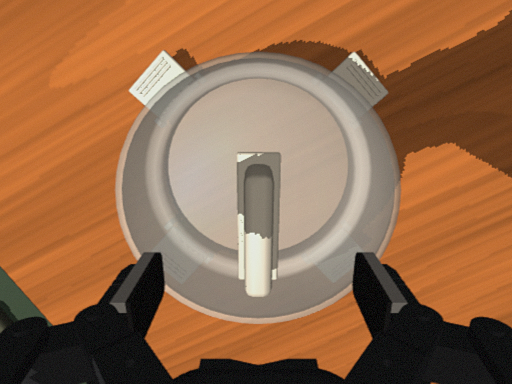

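The grip stands centred between the fingers (column 258, rows 165–296) and square to them. I'll lower and close.

Emit:
{"op": "jog_arm", "data": {
  "series": [
    [[0,0,2.5,0,0,0,8.5],[0,0,4.2,0,0,0,8.5],[0,0,4.2,0,0,0,0],[0,0,4.2,0,0,0,0],[0,0,4.2,0,0,0,0]]
  ],
  "newtons": 50
}}

```text
clock: 3.68
eef_pos: [518.3, 178.3, 119.4]
tcp_rot: [-3.141, -0.001, -0.485]
contact_force: [-0.6, 0.5, -0.0]
opening: 0.369
```

Emit:
{"op": "jog_arm", "data": {
  "series": [
    [[0,0,0,0,0,0,0],[0,0,0,0,0,0,0],[0,0,-0.5,0,0,0,0],[0,0,-1.5,0,0,0,0],[0,0,-3.0,0,0,0,0]]
  ]
}}

```text
clock: 4.3
eef_pos: [517.4, 178.1, 149.1]
tcp_rot: [3.141, 0.001, -0.485]
contact_force: [0.2, 0.6, -4.4]
opening: 0.174
```

Run:
```python
from h import *
s=r.sense();print(s['clock'],s['eef_pos'],s['tcp_rot'],s['contact_force'],s['wrist_torque'],s['opening'],s['qpos'])
im=r.grab_frame('wrist');cv2.imwrite('pics/w4.png',im[:,:,::-1])
```

```text
4.3 [517.40927205 178.14675779 149.13960122] [ 3.14108807e+00  6.17332169e-04 -4.84625014e-01] [ 0.16137701  0.60948313 -4.35242476] [ 0.01943444  0.0515119  -0.01879165] 0.1738941880798794 [3.28787652e-01 3.29296447e-01 1.87493791e+00 1.26374822e-04
 9.38149066e-01 2.38413407e+00]
```

View pics/w4.png

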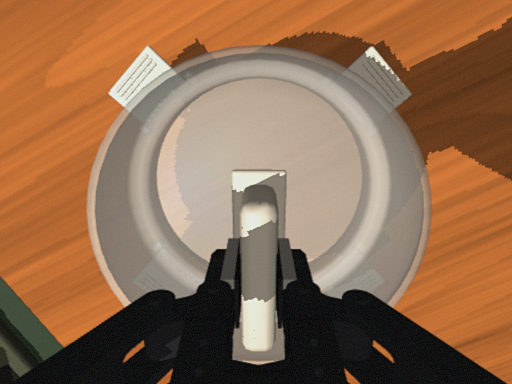

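Grasped and lifted: the bar is between the pads, and the wrist carries about 4.4 N. I'll fit where the bell sits relative to the tool.

Run:
```python
from h import *
s=r.sense();c=cam('wrist',s); print(s['eef_pos'])
im=cv2.imread('pics/w4.png')
S=cv2.GaussianBlur(cv2.cvtColor(im,cv2.COLOR_BGR2HSV)[...,1].astype(np.float32),(3,3),0)
pts=[]
for t in np.radians(np.r_[np.arange(160,212,3),np.arange(-32,8,3),np.arange(250,285,3)]):
    rr=np.arange(145,195,.5);xs=260+rr*np.cos(t);ys=215+rr*np.sin(t)
    v=cv2.remap(S,xs.astype(np.float32),ys.astype(np.float32),1)[:,0]
    j=np.argmax(v[4:]-v[:-4])+2; pts.append((xs[j],ys[j]))
dz=s['eef_pos'][2]-119
prof=[(200,30+dz),(200,84+dz)]
q=fit_sil(c,pts,prof,[516.,177.]); print(q.x,np.abs(q.fun).mean(),np.abs(q.fun).max())
print('cover in tool',E(s['tcp_rot']).T@(np.array([*q.x,s['eef_pos'][2]])-s['eef_pos']))
h=cv2.convexHull(proj(c,tube(*q.x,prof)).astype(np.float32)).astype(int)
cv2.polylines(im,[h],1,(0,0,255))
for p in pts:im[int(p[1]),int(p[0])]=(0,255,0)
cv2.imwrite('pics/w4f.png',im)
```

```text
[518.69373885 178.56232451 151.42443275]
[516.09606703 180.25917313] 0.7647254813676457 1.7381315554763421
cover in tool [-3.08907624 -0.29117405 -0.00444924]
```

View pics/w4f.png

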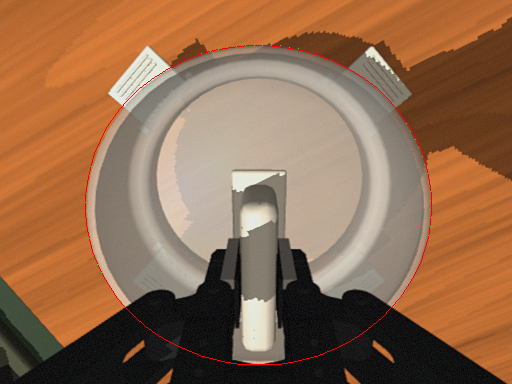

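Run:
```python
from h import *
D=[((.353627,1.63415),(221.049,-584.07,230.57)),((.169394,1.739044),(417.39,-347.04,292.33)),((.197681,1.620528),(541.584,-198.857,330.565)),((.158634,1.688327),(539.585,102.294,321.204)),((.185302,1.65848),(540.992,161.119,320.07)),((.329296,1.874938),(517.409,178.147,149.14))]
A=[];b=[]
for (q2,q3),p in D:
    t=q2+q3;rr=np.hypot(*p[:2])
    A.append([np.sin(q2),np.sin(t),np.cos(t),1,0]);b.append(rr)
    A.append([np.cos(q2),np.cos(t),-np.sin(t),0,1]);b.append(p[2])
A=np.array(A);b=np.array(b)
x,res,rk,sv=np.linalg.lstsq(A,b,rcond=None);print(x,A@x-b,sv)
```

```text
[ 5.66417967e+02  4.94516138e+02  5.85949937e+01  7.50911400e-02
 -4.69039480e+01] [ 1.39909318e-01  4.14816492e-02 -6.84360466e-02 -2.45141850e-02
 -5.12489332e-01  1.95634187e-03  1.57162280e-01 -1.52188163e-02
  3.65811364e-01 -3.30338461e-03 -8.19575836e-02 -4.01605219e-04] [4.23530419 3.45649939 0.22966933 0.22937302 0.09721343]
```

```bash
cat > ik.py <<'E'
from h import *
L2,L3,e,Dz=566.418,494.516,58.595,-46.904
lo=np.array([-2.63,-.92,.06,-1.3,0,-3.02]);hi=np.array([2.63,2.1,2.66,4.44,2.69,3.02])
def ik(P,Rt,L6,sg=1):
    W=np.array(P)-L6*Rt[:,2]; d=Dz+L6; out=[]
    for q1 in (np.arctan2(W[1],W[0]),):
        x=np.hypot(W[0],W[1]);z=W[2]-d; Lf=np.hypot(L3,e);be=np.arctan2(e,L3)
        D2=x*x+z*z; c=(D2-L2**2-Lf**2)/(2*L2*Lf)
        if abs(c)>1: continue
        g=np.arccos(c); q3=g-be; q2=np.arctan2(x,z)-np.arctan2(Lf*np.sin(g),L2+Lf*np.cos(g))
        R03=(R.from_euler('z',q1)*R.from_euler('y',q2+q3)).as_matrix()
        M=R03.T@Rt  # Rz(q4)Ry(q5)Rz(a)
        q5=np.arccos(np.clip(M[2,2],-1,1)); q4=np.arctan2(M[1,2],M[0,2]); a=np.arctan2(M[2,1],-M[2,0])
        for f in (0,2*np.pi,-2*np.pi):
          for h_ in (0,2*np.pi,-2*np.pi):
            q=np.array([q1,q2,q3,sg*q4+f,q5,a-np.pi/2+h_])
            if np.all(q>lo+.03) and np.all(q<hi-.03): out.append(q)
    return out
def lean(phi,lam,k):
    # tool z points inward(-radial phi) & down; lam from vertical
    u=np.array([np.cos(phi),np.sin(phi),0]); z=-np.sin(lam)*u-np.cos(lam)*np.array([0,0,1.])
    x=np.array([-np.sin(phi),np.cos(phi),0]); y=np.cross(z,x)
    return np.c_[x,y,z]@R.from_euler('z',k).as_matrix()
E
python3 - <<'E'
from ik import *
s=r.sense();print(ik(s['eef_pos'],E(s['tcp_rot']),280),s['qpos'])
C=np.array([515,-193,0])
for L6 in(240,300,340):
 for sg in (1,-1):
  print(L6,sg)
  for ph in range(-180,180,15):
   p=np.radians(ph); row=[]
   for lam in(40,50):
    l=np.radians(lam);P=C+[115*np.cos(p),115*np.sin(p),25]
    row.append(sum([[k for q in ik(P,lean(p,l,np.radians(k)),L6,sg)] for k in(0,90,180,270)],[]))
   print(ph,row,end=' | ')
  print()
E
```

```text
[array([3.31504275e-01, 3.27455353e-01, 1.87143956e+00, 1.02725389e-04,
       9.40254159e-01, 2.38689480e+00])] [3.28756205e-01 3.26639223e-01 1.87266483e+00 1.11071973e-04
 9.39845253e-01 2.38414178e+00]
240 1
-180 [[0, 90, 180, 270], [0, 90, 270]] | -165 [[0, 90, 180, 270], [0, 90, 180, 270]] | -150 [[0, 90, 180, 270], [0, 90, 180, 270]] | -135 [[0, 90, 180, 270], [0, 90, 180, 270]] | -120 [[0, 90, 180, 270], [0, 90, 180, 270]] | -105 [[0, 90, 180, 270], [0, 90, 180, 270]] | -90 [[0, 90, 180, 270], [0, 90, 180, 270]] | -75 [[0, 90, 180, 270], [0, 90, 180, 270]] | -60 [[0, 90, 180, 270], [0, 90, 180, 270]] | -45 [[0, 90, 180, 270], [0, 90, 180, 270]] | -30 [[0, 90, 270], [0, 90, 270]] | -15 [[0, 90, 270], [0, 90, 270]] | 0 [[0, 90, 180, 270], [0, 90, 180, 270]] | 15 [[0, 90, 180, 270], [0, 90, 180, 270]] | 30 [[0, 90, 180, 270], [0, 90, 180, 270]] | 45 [[0, 90, 180, 270], [0, 90, 180, 270]] | 60 [[0, 90, 180, 270], [0, 90, 180, 270]] | 75 [[0, 90, 180, 270], [0, 90, 180, 270]] | 90 [[0, 90, 180, 270], [0, 90, 180, 270]] | 105 [[0, 90, 180, 270], []] | 120 [[], []] | 135 [[0, 90, 18
[... 4302 characters left out ...]
 270]] | -75 [[0, 90, 180, 270], [0, 90, 180, 270]] | -60 [[0, 90, 180, 270], [0, 90, 180, 270]] | -45 [[0, 90, 180, 270], [0, 90, 180, 270]] | -30 [[0, 90, 270], [0, 90, 270]] | -15 [[0, 90, 270], [0, 90, 270]] | 0 [[0, 90, 180, 270], [0, 90, 180, 270]] | 15 [[0, 90, 180, 270], [0, 90, 180, 270]] | 30 [[0, 90, 180, 270], [0, 90, 180, 270]] | 45 [[0, 90, 180, 270], [0, 90, 180, 270]] | 60 [[0, 90, 180, 270], [0, 90, 180, 270]] | 75 [[0, 90, 180, 270], [0, 90, 180, 270]] | 90 [[0, 90, 180, 270], [0, 90, 180, 270]] | 105 [[0, 90, 180, 270], [0, 90, 180, 270]] | 120 [[0, 90, 180, 270], [0, 90, 180, 270]] | 135 [[0, 90, 180, 270], [0, 90, 270]] | 150 [[0, 90, 270], []] | 165 [[0, 90, 270], []] |
```

Run:
```python
from h import *
ct=cam('top')
for n,p,z in (('orange',(331,133),60),('yellow',(383,251),60),('tin',(386,204),15),('stacker',(373,160),50),('tub',(267,132),40),('stand',(322,198),60)):
    P=ray(ct,p,z); d=P-np.array([513,-191,0]); print(n,P.round(),np.hypot(*d[:2]).round(),np.degrees(np.arctan2(d[1],d[0])).round())
```

```text
orange [ 767. -240.   60.] 259.0 -11.0
yellow [ 303. -409.   60.] 303.0 -134.0
tin [ 486. -453.   15.] 263.0 -96.0
stacker [ 657. -403.   50.] 256.0 -56.0
tub [782.  14.  40.] 338.0 37.0
stand [ 506. -191.   60.] 7.0 -178.0
```

Run:
```python
from h import *
print(delta([517.2,-194.6,250],down(np.radians(-25))))
```

```text
(array([17.27, 33.07, -9.89]), array([-0.1, -0.1, -2.8]))
```

Emit:
{"op": "jog_arm", "data": {
  "series": [
    [[0,0,-3.0,0,0,0,0],[0.9,1.8,-6.5,0,0,-0.5,0],[2.6,5.0,-9.0,0,0,-1,0],[5.0,9.5,-9.9,0,0,-2,0],[7.4,14.2,-9.9,0,0,-2.8,0]]
  ]
}}

```text
clock: 4.97
eef_pos: [517.7, 16.9, 249.4]
tcp_rot: [-3.14, -0.003, -0.434]
contact_force: [0.9, -0.1, -3.7]
opening: 0.176
```

Emit:
{"op": "jog_arm", "data": {
  "series": [
    [[2.5,4.8,0,0,0,0,0],[5.0,9.5,0,0,0,0,0],[7.3,14.0,0,0,0,0,0],[9.2,17.5,0,0,0,0,0],[9.8,18.8,0,0,0,0,0]]
  ]
}}

```text
clock: 5.6
eef_pos: [526.5, -195.9, 248.1]
tcp_rot: [3.141, -0.001, -0.438]
contact_force: [-0.2, 0.6, -5.2]
opening: 0.174
```

Emit:
{"op": "jog_arm", "data": {
  "series": [
    [[0,0,0,0,0,0,0],[0,0,0,0,0,0,0]]
  ]
}}

```text
clock: 5.85
eef_pos: [526.3, -192.6, 247.6]
tcp_rot: [-3.141, 0.0, -0.435]
contact_force: [-0.4, -0.2, -4.2]
opening: 0.173
```

Run:
```python
from h import *
s=r.sense();print(s['clock'],s['eef_pos'],s['tcp_rot'],s['contact_force'],s['opening'])
print(delta([517.2,-194.6,250],down(np.radians(-25))))
a=np.hstack([r.grab_frame('top')[130:260,250:400],r.grab_frame('scene')[160:290,110:260]])[:,:,::-1]
cv2.imwrite('pics/c5.png',cv2.resize(a,(0,0),fx=2.6,fy=2.6,interpolation=cv2.INTER_CUBIC))
cv2.imwrite('pics/w5.png',r.grab_frame('wrist')[:,:,::-1])
```

```text
5.85 [ 526.34884222 -192.63425302  247.63884288] [-3.14108688e+00  4.77321549e-04 -4.35249893e-01] [-0.36274013 -0.15257236 -4.2169416 ] 0.17314527366342755
(array([-0.75,  0.56, -0.24]), array([-0. ,  0. ,  0.1]))
```

View pics/c5.png

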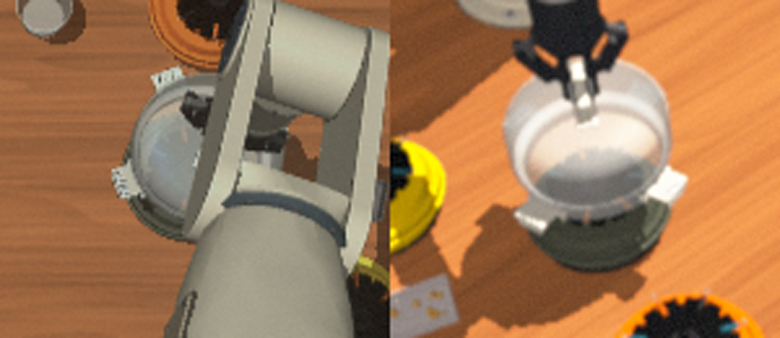

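View pics/w5.png

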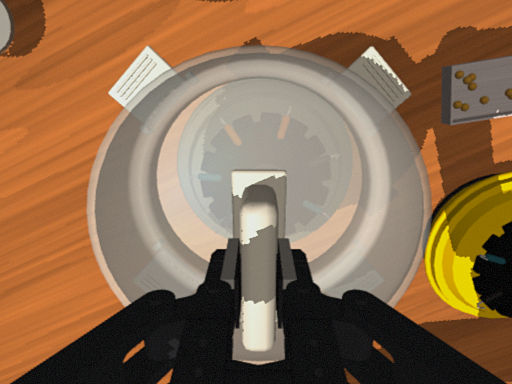

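Run:
```python
from h import *
s=r.sense();c=cam('wrist',s);print(s['eef_pos'])
im=cv2.imread('pics/w5.png')
im=cv2.resize(im[60:300,120:400],(0,0),fx=2.8,fy=2.8,interpolation=cv2.INTER_CUBIC)
im=cv2.convertScaleAbs(im,alpha=1.5,beta=-90)
for (x,y),col in (((514.5,-193.3),(0,0,255)),):
    h=cv2.convexHull(proj(c,tube(x,y,BEAD+[(184,44)])).astype(np.float32))[:,0]
    cv2.polylines(im,[((h-[120,60])*2.8).astype(int)],1,col)
cv2.imwrite('pics/w5f.png',im)
```

```text
[ 526.57815022 -192.6573922   247.68555288]
```

View pics/w5f.png

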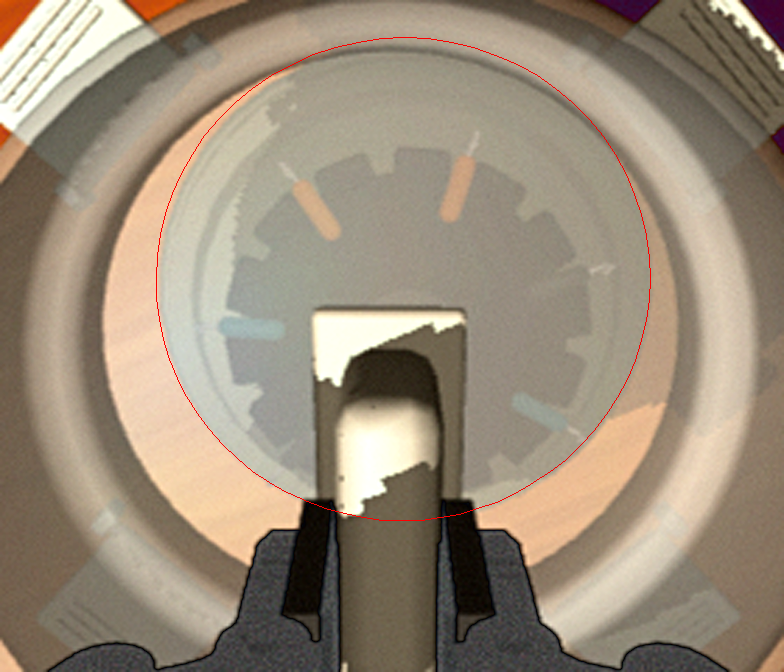

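Emit:
{"op": "jog_arm", "data": {
  "series": [
    [[-0.75,0.55,0,0,0,0,0],[-0.75,0.55,1.5,0,0,0,0],[-0.75,0.55,3.5,0,0,0,0],[-0.75,0.55,5.5,0,0,0,0],[-0.75,0.55,6.8,0,0,0,0]]
  ]
}}

```text
clock: 6.62
eef_pos: [516.6, -195.3, 177.8]
tcp_rot: [3.142, 0.002, -0.436]
contact_force: [0.4, 0.3, -3.8]
opening: 0.17
```

Run:
```python
from h import *
s=r.sense();print(s['clock'],s['eef_pos'],s['tcp_rot'],s['contact_force'],s['opening'])
im=r.grab_frame('scene');cv2.imwrite('pics/s6.png',cv2.resize(im[150:290,110:270,::-1],(0,0),fx=4,fy=4,interpolation=cv2.INTER_CUBIC))
```

```text
6.625 [ 516.57444012 -195.28971888  177.81329354] [ 3.14152303e+00  1.83376620e-03 -4.35932503e-01] [ 0.42110908  0.30534333 -3.84323037] 0.1698945736505449
```

View pics/s6.png

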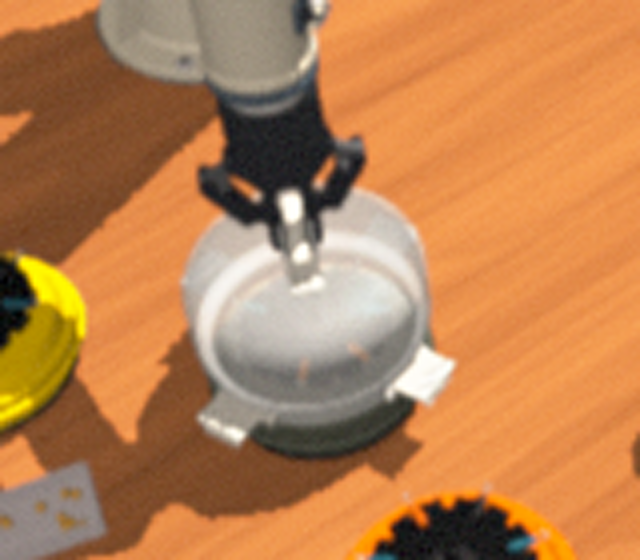

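Emit:
{"op": "jog_arm", "data": {
  "series": [
    [[0,0,0.4,0,0,0,0],[0,0,0.8,0,0,0,0],[0,0,1.0,0,0,0,0]]
  ]
}}

```text
clock: 7.05
eef_pos: [517.6, -195.7, 169.8]
tcp_rot: [-3.142, -0.001, -0.436]
contact_force: [-0.1, -0.3, -4.1]
opening: 0.175
```

Run:
```python
from h import *
s=r.sense();print(s['clock'],s['eef_pos'],s['tcp_rot'],s['contact_force'],s['wrist_torque'])
```

```text
7.05 [ 517.58972979 -195.70167531  169.81139316] [-3.14153320e+00 -6.44389578e-04 -4.35855945e-01] [-0.12455471 -0.2874623  -4.13654211] [ 0.03728039 -0.02509073 -0.04397078]
```

Emit:
{"op": "jog_arm", "data": {
  "series": [
    [[0,0,0.2,0,0,0,0],[0,0,0.4,0,0,0,0],[0,0,0.4,0,0,0,0]]
  ]
}}

```text
clock: 7.42
eef_pos: [517.2, -195.6, 165.5]
tcp_rot: [3.142, 0.0, -0.436]
contact_force: [-1.0, 0.3, -4.3]
opening: 0.17
```

Emit:
{"op": "jog_arm", "data": {
  "series": [
    [[0,0,0.15,0,0,0,0],[0,0,0.3,0,0,0,0],[0,0,0.3,0,0,0,0]]
  ]
}}

```text
clock: 7.8
eef_pos: [517.1, -195.6, 163.0]
tcp_rot: [3.141, 0.001, -0.436]
contact_force: [-4.5, 0.5, 3.2]
opening: 0.177
```

Emit:
{"op": "jog_arm", "data": {
  "series": [
    [[-0.15,0.07,0,0,0,0,0],[-0.15,0.07,0.05,0,0,0,0],[-0.15,0.07,0.05,0,0,0,0]]
  ]
}}

```text
clock: 8.18
eef_pos: [515.8, -195.7, 162.6]
tcp_rot: [-3.142, -0.0, -0.436]
contact_force: [-2.7, 1.2, 5.0]
opening: 0.177
```

Emit:
{"op": "jog_arm", "data": {
  "series": [
    [[-0.05,0,0,0,0,0,1.7],[-0.05,0,0,0,0,0,2.5],[-0.05,0,0,0,0,0,4],[-0.05,0,0,0,0,0,8.5],[-0.05,0,0,0,0,0,8.5]]
  ]
}}

```text
clock: 8.8
eef_pos: [515.3, -195.4, 162.1]
tcp_rot: [-3.142, -0.0, -0.436]
contact_force: [-0.1, 0.9, -0.6]
opening: 0.872
```

Emit:
{"op": "jog_arm", "data": {
  "series": [
    [[0,0,0,0,0,0,8.5],[0,0,-2,0,0,0,8.5],[0,0,-6,0,0,0,8.5],[0,0,-10,0,0,0,8.5],[0,0,-10,0,0,0,8.5]]
  ]
}}

```text
clock: 9.43
eef_pos: [517.1, -196.1, 265.4]
tcp_rot: [-3.141, -0.006, -0.436]
contact_force: [-0.1, 0.1, -0.4]
opening: 0.997
```

Run:
```python
from h import *
s=r.sense();print(s['clock'],s['eef_pos'],s['tcp_rot'],s['contact_force'],s['opening'])
np.savez('w7.npz',**{k:s[k] for k in('eef_pos','tcp_rot')})
im=r.grab_frame('wrist');cv2.imwrite('pics/w7.png',im[:,:,::-1])
im=r.grab_frame('scene');cv2.imwrite('pics/s7.png',cv2.resize(im[150:290,110:270,::-1],(0,0),fx=4,fy=4,interpolation=cv2.INTER_CUBIC))
```

```text
9.425 [ 517.06132931 -196.10112255  265.42577525] [-3.14117955 -0.00603601 -0.43582726] [-0.08597983  0.08350016 -0.40441933] 0.9971880584393562
```

View pics/w7.png

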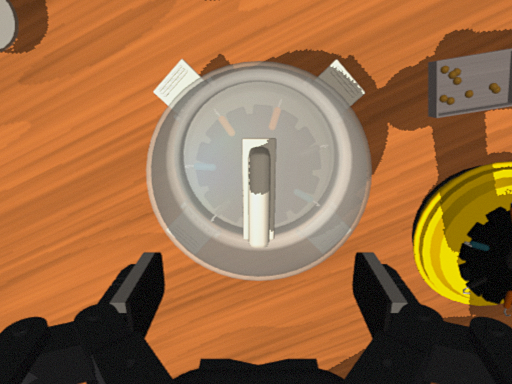

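View pics/s7.png

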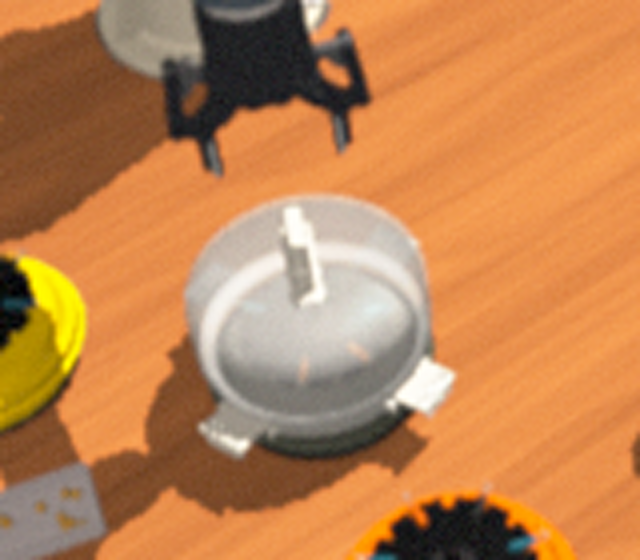

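The cover is down on the stand. The stand shows through it concentrically: bell outline at cols 148–371, grip at col 258. I'll check the seating numerically, with height left free in the fit.

```bash
cat >> h.py <<'E'
def radial(im,c0,r0,r1,degs):
    S=cv2.GaussianBlur(cv2.cvtColor(im,cv2.COLOR_BGR2HSV)[...,1].astype(np.float32),(3,3),0); pts=[]
    for t in np.radians(degs):
        rr=np.arange(r0,r1,.5);xs=c0[0]+rr*np.cos(t);ys=c0[1]+rr*np.sin(t)
        v=cv2.remap(S,xs.astype(np.float32),ys.astype(np.float32),1)[:,0]
        j=np.argmax(v[4:]-v[:-4])+2; pts.append((xs[j],ys[j]))
    return pts
E
python3 - <<'E'
from h import *
s=dict(np.load('w7.npz'));c=cam('wrist',s);im=cv2.imread('pics/w7.png')
pts=radial(im,(260,170),95,130,np.r_[60:120:4,130:215:4,-30:40:4,250:290:4])
def f(x):
    h=cv2.convexHull(proj(c,tube(x[0],x[1],[(200,30+x[2]),(200,84+x[2])])).astype(np.float32))
    return [cv2.pointPolygonTest(h,(float(a),float(b)),True) for a,b in pts]
q=least_squares(f,[514.,-193,44],loss='soft_l1',diff_step=1e-3);print(q.x,np.abs(q.fun).mean())
def g(x): return f([x[0],x[1],44])
q=least_squares(g,[514.,-193],loss='soft_l1',diff_step=1e-3);print(q.x,np.abs(q.fun).mean())
a,b=ray(c,(259.5,147),185),ray(c,(258,246),183);print((a+b)/2,np.linalg.norm(a-b),np.degrees(np.arctan2(*(a-b)[1::-1])))
E
```

```text
[ 513.23533723 -193.91805929   41.85579916] 0.43659607780219334
[ 513.67908448 -194.21598802] 0.8433047687950049
[ 517.33998323 -196.12621696  184.        ] 75.67413054746837 -25.767488738003067
```

```bash
cat >> ik.py <<'E'
C=np.array([514.,-194.,0]); H0=-25.5
CL={1:H0+45,2:H0+135,3:H0-135,4:H0-45}
def tgt(phi,lam,rho,z,k=-90):
    p=np.radians(phi); return C+[rho*np.cos(p),rho*np.sin(p),z], lean(p,np.radians(lam),np.radians(k))
E
python3 - <<'E'
from ik import *
for sg in(1,-1):
 for n in (2,3,4,1):
  for lam in (40,45,50):
   for k in (-90,90):
    P,Rt=tgt(CL[n],lam,111,23,k); print(sg,n,lam,k,[q.round(2).tolist() for q in ik(P,Rt,290,sg)])
E
```

```text
1 2 40 -90 [[0.21, 0.55, 2.21, -1.26, 0.73, -2.15]]
1 2 40 90 [[0.21, 0.55, 2.21, -1.26, 0.73, 0.99]]
1 2 45 -90 []
1 2 45 90 []
1 2 50 -90 []
1 2 50 90 []
1 3 40 -90 [[-0.9, 0.52, 2.31, 1.52, 0.65, -1.08]]
1 3 40 90 [[-0.9, 0.52, 2.31, 1.52, 0.65, 2.06]]
1 3 45 -90 [[-0.95, 0.56, 2.33, 1.6, 0.75, -1.21]]
1 3 45 90 [[-0.95, 0.56, 2.33, 1.6, 0.75, 1.93]]
1 3 50 -90 [[-0.99, 0.61, 2.33, 1.64, 0.84, -1.32]]
1 3 50 90 [[-0.99, 0.61, 2.33, 1.64, 0.84, 1.83]]
1 4 40 -90 [[-0.66, 0.87, 1.4, 0.36, 1.49, -1.14]]
1 4 40 90 [[-0.66, 0.87, 1.4, 0.36, 1.49, 2.0]]
1 4 45 -90 [[-0.67, 0.91, 1.35, 0.38, 1.58, -1.15]]
1 4 45 90 [[-0.67, 0.91, 1.35, 0.38, 1.58, 1.99]]
1 4 50 -90 [[-0.68, 0.96, 1.31, 0.41, 1.66, -1.16]]
1 4 50 90 [[-0.68, 0.96, 1.31, 0.41, 1.66, 1.99]]
1 1 40 -90 [[-0.12, 0.9, 1.33, -0.29, 1.56, -1.93]]
1 1 40 90 [[-0.12, 0.9, 1.33, -0.29, 1.56, 1.21]]
1 1 45 -90 [[-0.11, 0.95, 1.28, -0.31, 1.65, -1.92]]
1 1 45 90 [[-0.11, 0.95, 1.28, -0.31, 1.65, 1.22]]
1 1 50 -90 [[-0.1, 0.99, 1.23, -0.34, 1.74, -1.92]]
1 1 50 90 [[-0.1, 0.99, 1.23, -0.34, 1.74, 1.22]]
-1 2 40 -90 [[0.21, 0.55, 2.21,
[... 283 characters left out ...]
90 []
-1 3 40 90 []
-1 3 45 -90 []
-1 3 45 90 []
-1 3 50 -90 []
-1 3 50 90 []
-1 4 40 -90 [[-0.66, 0.87, 1.4, -0.36, 1.49, -1.14]]
-1 4 40 90 [[-0.66, 0.87, 1.4, -0.36, 1.49, 2.0]]
-1 4 45 -90 [[-0.67, 0.91, 1.35, -0.38, 1.58, -1.15]]
-1 4 45 90 [[-0.67, 0.91, 1.35, -0.38, 1.58, 1.99]]
-1 4 50 -90 [[-0.68, 0.96, 1.31, -0.41, 1.66, -1.16]]
-1 4 50 90 [[-0.68, 0.96, 1.31, -0.41, 1.66, 1.99]]
-1 1 40 -90 [[-0.12, 0.9, 1.33, 0.29, 1.56, -1.93]]
-1 1 40 90 [[-0.12, 0.9, 1.33, 0.29, 1.56, 1.21]]
-1 1 45 -90 [[-0.11, 0.95, 1.28, 0.31, 1.65, -1.92]]
-1 1 45 90 [[-0.11, 0.95, 1.28, 0.31, 1.65, 1.22]]
-1 1 50 -90 [[-0.1, 0.99, 1.23, 0.34, 1.74, -1.92]]
-1 1 50 90 [[-0.1, 0.99, 1.23, 0.34, 1.74, 1.22]]
```

Run:
```python
from ik import *
print(delta(*tgt(CL[4],45,170,230)))
```

```text
(array([11.74, 12.06,  3.21]), array([  52.2,   21.9, -126. ]))
```

Emit:
{"op": "jog_arm", "data": {
  "series": [
    [[11.7,12.1,0,52.2,21.9,-126,0],[11.7,12.1,0,52.2,21.9,-126,0],[11.7,12.1,0,52.2,21.9,-126,0],[11.7,12.1,0,52.2,21.9,-126,0],[11.7,12.1,1,52.2,21.9,-126,0]]
  ]
}}

```text
clock: 10.15
eef_pos: [569.8, -355.3, 250.5]
tcp_rot: [-2.888, -0.249, 0.347]
contact_force: [0.6, 0.4, -1.0]
opening: -0.005
```

Run:
```python
from ik import *
s=r.sense();print(s['eef_pos'],s['qpos'].round(4))
for L in(240,290,340):
  for sg in(1,-1):print(L,sg,[q.round(3) for q in ik(s['eef_pos'],E(s['tcp_rot']),L,sg)])
def f(x):
    q=ik(s['eef_pos'],E(s['tcp_rot']),x[0],1); return q[0][1:3]-s['qpos'][1:3]
print(least_squares(f,[280.]).x)
print(delta(*tgt(CL[4],45,170,230)))
```

```text
[ 569.77916161 -355.33247375  250.5356414 ] [-0.7285  0.4681  1.4627  0.3448  1.3382  0.3619]
240 1 [array([-0.677,  0.448,  1.48 ,  0.352,  1.324,  0.409])]
240 -1 [array([-0.677,  0.448,  1.48 , -0.352,  1.324,  0.409])]
290 1 [array([-0.701,  0.458,  1.471,  0.348,  1.331,  0.387])]
290 -1 [array([-0.701,  0.458,  1.471, -0.348,  1.331,  0.387])]
340 1 [array([-0.725,  0.469,  1.462,  0.345,  1.337,  0.365])]
340 -1 [array([-0.725,  0.469,  1.462, -0.345,  1.337,  0.365])]
[337.05491195]
(array([-0.38,  0.44,  1.97]), array([ 32.8,  13.8, -79.9]))
```

Emit:
{"op": "jog_arm", "data": {
  "series": [
    [[-0.4,0.4,2,32.8,13.8,-79.9,0],[-0.4,0.4,2,32.8,13.8,-79.9,0],[-0.4,0.4,2,32.8,13.8,-79.9,0],[-0.4,0.4,2,32.8,13.8,-79.9,0],[-0.4,0.4,2,32.8,13.8,-79.9,0]]
  ]
}}

```text
clock: 10.78
eef_pos: [570.1, -352.9, 229.4]
tcp_rot: [-2.907, -0.624, 1.219]
contact_force: [0.2, 0.1, -0.5]
opening: -0.001
```

```bash
sed -i 's/def ik(P,Rt,L6,sg=1)/def ik(P,Rt,L6=337,sg=1)/' ik.py
python3 - <<'E'
from ik import *
s=r.sense();print(s['eef_pos'],s['qpos'].round(4))
print(delta(*tgt(CL[4],45,165,160)))
for lam in(40,45): print([q.round(2) for q in ik(*tgt(CL[4],lam,111,23))])
E
```

```text
[ 570.11596904 -352.88517753  229.37541956] [-0.7741  0.698   1.2336  0.4406  1.709  -0.5501]
(array([-3.82,  1.14,  5.69]), array([ 12.6,   5.3, -30.9]))
[array([-0.68,  0.92,  1.32,  0.34,  1.52, -1.15])]
[array([-0.69,  0.97,  1.27,  0.37,  1.61, -1.16])]
```

Run:
```python
from ik import *
print(delta(*tgt(CL[4],45,130,115)))
```

```text
(array([-4.26,  0.19, 11.29]), array([ 12.6,   5.3, -30.9]))
```

Emit:
{"op": "jog_arm", "data": {
  "series": [
    [[0,0,0,12.6,5.3,-30.9,0],[-1,0,3,12.6,5.3,-30.9,0],[-2.5,0.1,6,12.6,5.3,-30.9,0],[-4.3,0.2,11.3,12.6,5.3,-30.9,0],[-4.3,0.2,11.3,12.6,5.3,-30.9,0]]
  ]
}}

```text
clock: 11.4
eef_pos: [555.8, -314.3, 111.5]
tcp_rot: [-3.132, -0.791, 1.901]
contact_force: [0.2, 0.4, 0.7]
opening: -0.001
```

```bash
cat > look.py <<'E'
from ik import *
import sys
def look(n,rows,lam,k=-90,off=0,tag='x',pic=True):
    s=r.sense();p=np.radians(CL[n]);u=np.array([np.cos(p),np.sin(p),0]);t=np.array([-u[1],u[0],0])
    d=s['eef_pos']-C
    print('clock',s['clock'],'rho %.1f tan %.1f z %.1f'%(d@u,d@t,d[2]),'F rad %.1f tan %.1f z %.1f'%(s['contact_force']@u,s['contact_force']@t,s['contact_force'][2]),s['qpos'].round(2))
    for a in rows:
        P,Rt=tgt(CL[n]+0,lam,a[0],a[1],k)
        if off: Rt=lean(np.radians(CL[n]+off),np.radians(lam),np.radians(k))
        print(a,*delta(P,Rt,s))
    if pic:
        cv2.imwrite(f'pics/{tag}.png',r.grab_frame('wrist')[:,:,::-1])
    return s
E
python3 - <<'E'
from look import *
s=look(4,[(116,90),(116.3,61.3),(118.8,43.8),(119.2,27),(111,22.7)],45,tag='k4a')
c=cam('wrist',s)
P=lambda rho,t,z:C+rho*np.array([np.cos(np.radians(CL[4])),np.sin(np.radians(CL[4])),0])+t*np.array([-np.sin(np.radians(CL[4])),np.cos(np.radians(CL[4])),0])+[0,0,z]
print(proj(c,[P(95,-22,56),P(95,22,56),P(127,22,66),P(127,-22,66),s['eef_pos']]).round())
E
```

```text
clock 11.4 rho 127.4 tan -0.8 z 111.5 F rad -0.3 tan 0.3 z 0.7 [-0.71  0.89  1.21  0.37  1.75 -1.11]
(116, 90) [-0.73  0.09  2.32] [-0.2 -0.3 -0.4]
(116.3, 61.3) [-2.79  0.11  4.31] [-0.2 -0.3 -0.4]
(118.8, 43.8) [-4.21  0.12  5.36] [-0.2 -0.3 -0.4]
(119.2, 27) [-5.43  0.13  6.52] [-0.2 -0.3 -0.4]
(111, 22.7) [-5.16  0.13  7.4 ] [-0.2 -0.3 -0.4]
[[226. 231.]
 [292. 230.]
 [296. 275.]
 [223. 275.]
 [257. 254.]]
```

View pics/k4a.png

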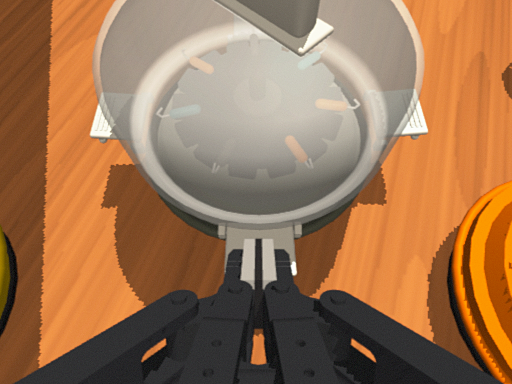

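Emit:
{"op": "jog_arm", "data": {
  "series": [
    [[-0.7,0.1,2.3,0,0,0,0],[-1.8,0.1,3.3,0,0,0,0],[-2.8,0.1,4.3,0,0,0,0],[-3.5,0.1,4.9,0,0,0,0],[-4.2,0.1,5.4,0,0,0,0]]
  ]
}}

```text
clock: 12.08
eef_pos: [556.6, -309.5, 48.3]
tcp_rot: [-3.141, -0.782, 1.906]
contact_force: [-0.4, 0.4, 0.7]
opening: 0.002
```

Run:
```python
from look import *
s=look(4,[(118.8,43.8),(119.2,27),(114,24),(111,22.7)],45,tag='k4b')
```

```text
clock 12.075 rho 123.1 tan 1.6 z 48.3 F rad -0.5 tan -0.2 z 0.7 [-0.7   0.95  1.23  0.37  1.66 -1.14]
(118.8, 43.8) [-0.01 -0.16  0.63] [ 0.1  0.2 -0.2]
(119.2, 27) [-1.23 -0.16  1.79] [ 0.1  0.2 -0.2]
(114, 24) [-1.07 -0.16  2.37] [ 0.1  0.2 -0.2]
(111, 22.7) [-0.95 -0.16  2.67] [ 0.1  0.2 -0.2]
```

View pics/k4b.png

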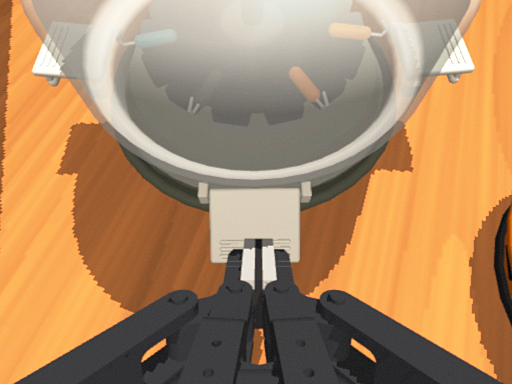

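Emit:
{"op": "jog_arm", "data": {
  "series": [
    [[-0.6,-0.1,1.2,0,0,0,0],[-1.2,-0.1,1.8,0,0,0,0],[-1.1,-0.1,2.1,0,0,0,0],[-1.1,-0.1,2.4,0,0,0,0],[-1.1,-0.1,2.4,0,0,0,0]]
  ]
}}

```text
clock: 12.75
eef_pos: [552.7, -301.3, 24.0]
tcp_rot: [-3.141, -0.781, 1.907]
contact_force: [0.8, -3.2, -0.1]
opening: -0.001
```

Run:
```python
from look import *
s=look(4,[(114,24),(111,22.7),(109,23),(107,23)],45,tag='k4c')
```

```text
clock 12.75 rho 114.0 tan 0.6 z 24.0 F rad 3.2 tan -0.4 z -0.1 [-0.7   0.97  1.26  0.37  1.62 -1.15]
(114, 24) [-0.   -0.06  0.  ] [ 0.1  0.2 -0.2]
(111, 22.7) [ 0.12 -0.06  0.31] [ 0.1  0.2 -0.2]
(109, 23) [ 0.28 -0.07  0.42] [ 0.1  0.2 -0.2]
(107, 23) [ 0.43 -0.07  0.57] [ 0.1  0.2 -0.2]
```

View pics/k4c.png

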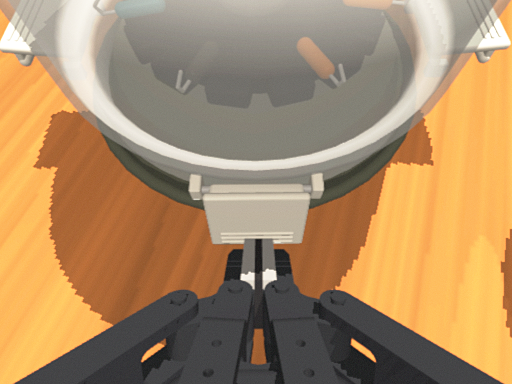

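Emit:
{"op": "jog_arm", "data": {
  "series": [
    [[0.12,-0.05,0.12,0,0,0,0],[0.24,-0.05,0.24,0,0,0,0],[0.36,-0.05,0.36,0,0,0,0],[0.36,-0.05,0.36,0,0,0,0]]
  ]
}}

```text
clock: 13.3
eef_pos: [550.3, -295.8, 24.0]
tcp_rot: [-3.14, -0.783, 1.907]
contact_force: [0.5, -0.2, 0.3]
opening: -0.004
```

Run:
```python
from look import *
s=look(4,[(109,23),(107,23)],45,pic=False)
```

```text
clock 13.3 rho 108.1 tan 0.2 z 24.0 F rad 0.4 tan 0.4 z 0.3 [-0.7   0.96  1.27  0.37  1.61 -1.15]
(109, 23) [-0.14 -0.02  0.01] [ 0.1  0.1 -0.2]
(107, 23) [ 0.   -0.02  0.15] [ 0.1  0.1 -0.2]
```

Emit:
{"op": "jog_arm", "data": {
  "series": [
    [[0.15,0,0.15,0,0,0,0],[0.25,0,0.25,0,0,0,0],[0.25,0,0.25,0,0,0,0]]
  ]
}}

```text
clock: 13.68
eef_pos: [550.0, -294.3, 24.0]
tcp_rot: [3.141, -0.779, 1.907]
contact_force: [2.5, -7.6, 0.4]
opening: -0.003
```

Run:
```python
from look import *
s=look(4,[(115,24),(150,60),(170,200)],45,tag='k4d')
```

```text
clock 13.675 rho 106.6 tan 0.4 z 24.0 F rad 8.0 tan -0.2 z 0.4 [-0.69  0.96  1.28  0.37  1.6  -1.15]
(115, 24) [-0.6  -0.04 -0.59] [ 0.2  0.4 -0.2]
(150, 60) [-0.56 -0.02 -5.61] [ 0.2  0.4 -0.2]
(170, 200) [ 7.850e+00 -1.000e-02 -1.698e+01] [ 0.2  0.4 -0.2]
```

View pics/k4d.png

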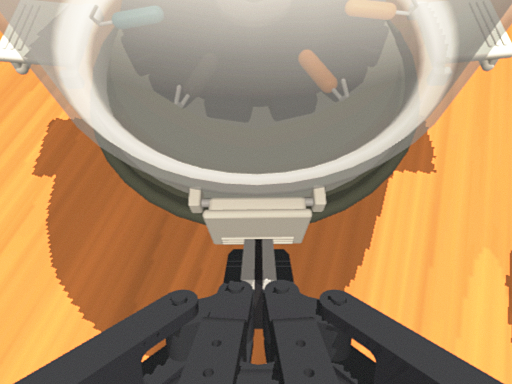

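Emit:
{"op": "jog_arm", "data": {
  "series": [
    [[-0.6,0,-0.6,0,0,0,0],[-0.6,0,-4.0,0,0,0,0],[2.0,0,-8.0,0,0,0,0],[5.0,0,-12.0,0,0,0,0],[7.8,0,-17.0,0,0,0,0]]
  ]
}}

```text
clock: 14.35
eef_pos: [570.3, -353.4, 200.5]
tcp_rot: [-3.139, -0.785, 1.906]
contact_force: [0.4, -0.4, 0.5]
opening: -0.002
```

Run:
```python
from look import *
s=look(1,[(170,200)],45,pic=False)
print([q.round(2) for q in ik(*tgt(CL[1],45,108,24))],[q.round(2) for q in ik(*tgt(CL[1],45,170,200))])
```

```text
clock 14.35 rho -0.2 tan -169.1 z 200.5 F rad 0.2 tan -0.5 z 0.5 [-0.73  0.85  1.07  0.37  1.92 -1.07]
(170, 200) [11.99 16.96 12.  ] [ 63.7  -0.1 -63.8]
[array([-0.09,  1.  ,  1.19, -0.3 ,  1.68, -1.92])] [array([-0.06,  0.9 ,  0.96, -0.31,  2.  , -2.  ])]
```

Emit:
{"op": "jog_arm", "data": {
  "series": [
    [[1.3,1.9,1.3,7.1,0,-7.1,0],[2.7,3.8,2.7,14.2,0,-14.2,0],[4.0,5.7,4.0,21.3,0,-21.3,0],[5.3,7.5,5.3,28.4,0,-28.4,0],[6.7,9.4,6.7,35.5,0,-35.5,0]]
  ]
}}

```text
clock: 14.98
eef_pos: [628.4, -232.7, 198.6]
tcp_rot: [-3.138, -0.786, 2.786]
contact_force: [0.3, -0.3, 0.2]
opening: -0.001
```

Run:
```python
from look import *
s=look(1,[(170,200),(150,160)],45,pic=False)
```

```text
clock 14.975 rho 94.9 tan -74.6 z 198.6 F rad 0.2 tan -0.3 z 0.2 [-0.36  0.93  0.93 -0.    2.07 -1.57]
(170, 200) [-0.6  10.54 -0.83] [ 28.   -0.1 -28.2]
(150, 160) [-2.34  9.27  3.09] [ 28.   -0.1 -28.2]
```

Emit:
{"op": "jog_arm", "data": {
  "series": [
    [[-0.2,2.6,-0.2,7,0,-7,0],[-0.3,5.2,-0.4,14,0,-14,0],[-0.6,7.8,0,21,0,-21,0],[-1.4,9.0,1.5,28,0,-28.2,0],[-2.3,9.3,3.1,28,0,-28.2,0]]
  ]
}}

```text
clock: 15.6
eef_pos: [655.5, -141.2, 160.2]
tcp_rot: [-3.141, -0.786, -2.802]
contact_force: [-0.4, 0.3, -0.4]
opening: -0.001
```

Run:
```python
from look import *
s=look(1,[(122,105),(116,90),(116.3,61.3),(120,47)],45,pic=False)
```

```text
clock 15.6 rho 151.0 tan 2.6 z 160.2 F rad -0.3 tan 0.4 z -0.4 [-0.07  0.91  1.04 -0.3   1.92 -1.97]
(122, 105) [-1.85 -0.26  5.95] [ 0.  -0.  -0.1]
(116, 90) [-2.49 -0.26  7.43] [ 0.  -0.  -0.1]
(116.3, 61.3) [-4.54 -0.26  9.44] [ 0.  -0.  -0.1]
(120, 47) [-5.82 -0.26 10.19] [ 0.  -0.  -0.1]
```

Emit:
{"op": "jog_arm", "data": {
  "series": [
    [[-1.2,-0.2,4.0,0,0,0,0],[-2.4,-0.25,7.3,0,0,0,0],[-3.5,-0.25,8.4,0,0,0,0],[-4.6,-0.25,9.4,0,0,0,0],[-5.8,-0.25,10.2,0,0,0,0]]
  ]
}}

```text
clock: 16.23
eef_pos: [627.9, -157.3, 47.2]
tcp_rot: [-3.139, -0.784, -2.809]
contact_force: [0.3, 0.1, 0.2]
opening: -0.001
```

Run:
```python
from look import *
s=look(1,[(119.2,27),(114,24)],45,tag='k1b')
```

```text
clock 16.225 rho 119.6 tan -3.4 z 47.2 F rad 0.3 tan 0.0 z 0.2 [-0.09  0.99  1.15 -0.3   1.73 -1.93]
(119.2, 27) [-1.39  0.34  1.45] [ 0.2  0.1 -0.3]
(114, 24) [-1.24  0.34  2.03] [ 0.2  0.1 -0.3]
```

View pics/k1b.png

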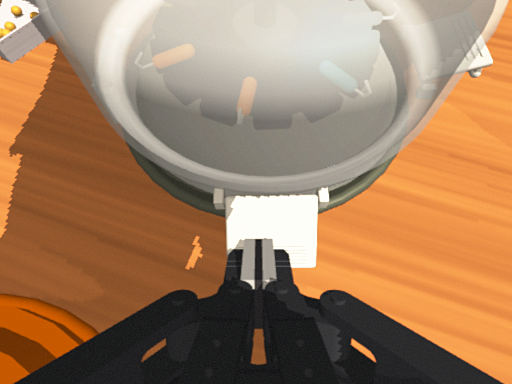

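Emit:
{"op": "jog_arm", "data": {
  "series": [
    [[-0.7,0.3,0.8,0,0,0,0],[-1.4,0.55,1.45,0,0,0,0],[-1.3,0.55,1.7,0,0,0,0],[-1.25,0.55,2.0,0,0,0,0],[-1.25,0.55,2.0,0,0,0,0]]
  ]
}}

```text
clock: 16.9
eef_pos: [620.5, -153.4, 24.7]
tcp_rot: [-3.14, -0.784, -2.807]
contact_force: [2.1, 1.8, -0.1]
opening: -0.002
```

Emit:
{"op": "jog_arm", "data": {
  "series": [
    [[0.12,0,0.12,0,0,0,0],[0.24,0,0.24,0,0,0,0],[0.36,0,0.36,0,0,0,0],[0.36,0,0.36,0,0,0,0]]
  ]
}}

```text
clock: 17.4
eef_pos: [615.1, -155.6, 24.8]
tcp_rot: [-3.14, -0.786, -2.807]
contact_force: [1.2, 0.1, 0.7]
opening: -0.001
```

Run:
```python
from look import *
s=look(1,[(106.6,24)],45,tag='k1c')
```

```text
clock 17.4 rho 108.1 tan 2.4 z 24.8 F rad 1.2 tan -0.3 z 0.7 [-0.09  1.    1.19 -0.3   1.69 -1.92]
(106.6, 24) [ 0.05 -0.24  0.16] [ 0.2 -0.  -0.2]
```

View pics/k1c.png

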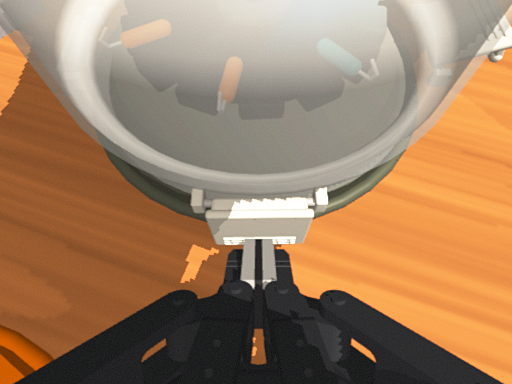

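Looks shut, and the force has dropped. I'll press on to the firm stop to confirm.

Emit:
{"op": "jog_arm", "data": {
  "series": [
    [[0.15,0,0.15,0,0,0,0],[0.25,0,0.25,0,0,0,0],[0.25,0,0.25,0,0,0,0]]
  ]
}}

```text
clock: 17.82
eef_pos: [614.0, -156.0, 24.7]
tcp_rot: [-3.139, -0.781, -2.807]
contact_force: [9.2, 3.9, 1.2]
opening: -0.005
```

Run:
```python
from look import *
s=look(1,[(115,24),(170,200)],45,pic=False)
print('clip2')
for off in(-25,-15,0,15,25):
  for lam in (35,40,45,50):
    for k in(-90,90):
      a=[]
      for rz in ((150,160),(116,61),(107,24)):
        P,_=tgt(CL[2],lam,*rz); q=ik(P,lean(np.radians(CL[2]+off),np.radians(lam),np.radians(k))); a.append(q[0].round(2).tolist() if q else None)
      if all(a): print(off,lam,k,a)
```

```text
clock 17.825 rho 106.9 tan 2.4 z 24.7 F rad 10.0 tan 0.6 z 1.2 [-0.09  1.    1.2  -0.3   1.68 -1.92]
(115, 24) [-0.63 -0.24 -0.52] [ 0.1  0.3 -0.2]
(170, 200) [  7.85  -0.25 -16.9 ] [ 0.1  0.3 -0.2]
clip2
-25 35 -90 [[0.28, 0.34, 2.0, -0.63, 1.14, -2.39], [0.21, 0.52, 2.04, -0.74, 0.94, -2.28], [0.2, 0.59, 2.04, -0.79, 0.88, -2.22]]
-25 35 90 [[0.28, 0.34, 2.0, -0.63, 1.14, 0.75], [0.21, 0.52, 2.04, -0.74, 0.94, 0.86], [0.2, 0.59, 2.04, -0.79, 0.88, 0.92]]
-25 40 -90 [[0.32, 0.38, 1.99, -0.68, 1.19, -2.32], [0.26, 0.56, 2.02, -0.79, 1.01, -2.2], [0.24, 0.63, 2.02, -0.84, 0.95, -2.14]]
-25 40 90 [[0.32, 0.38, 1.99, -0.68, 1.19, 0.82], [0.26, 0.56, 2.02, -0.79, 1.01, 0.94], [0.24, 0.63, 2.02, -0.84, 0.95, 1.0]]
-25 45 -90 [[0.36, 0.43, 1.98, -0.73, 1.25, -2.25], [0.3, 0.61, 2.01, -0.84, 1.08, -2.13], [0.28, 0.68, 2.01, -0.88, 1.03, -2.07]]
-25 45 90 [[0.36, 0.43, 1.98, -0.73, 1.25, 0.89], [0.3, 0.61, 2.01, -0.84, 1.08, 1.01], [0.28, 0.68, 2.01, -0.88, 1.03, 1.07]]
-25 50 -90 [[0.4, 0.47, 1.97, -0.77, 1.31, -2.19], [0.33, 0.65, 1.99, -0.87, 1.15, -2.07], [0.31, 0.72, 1.99, -0.91, 1.1, -
[... 960 characters left out ...]
.08, -1.0, 1.06, -2.06], [0.34, 0.7, 2.08, -1.06, 1.01, -1.99]]
-15 50 90 [[0.43, 0.43, 2.06, -0.87, 1.21, 0.92], [0.36, 0.62, 2.08, -1.0, 1.06, 1.08], [0.34, 0.7, 2.08, -1.06, 1.01, 1.15]]
0 35 -90 [[0.31, 0.23, 2.17, -0.82, 0.91, -2.59], [0.23, 0.44, 2.21, -1.05, 0.72, -2.35], [0.21, 0.53, 2.22, -1.16, 0.67, -2.24]]
0 35 90 [[0.31, 0.23, 2.17, -0.82, 0.91, 0.55], [0.23, 0.44, 2.21, -1.05, 0.72, 0.79], [0.21, 0.53, 2.22, -1.16, 0.67, 0.91]]
0 40 -90 [[0.37, 0.27, 2.18, -0.91, 0.95, -2.47], [0.29, 0.48, 2.22, -1.14, 0.78, -2.22], [0.27, 0.57, 2.22, -1.24, 0.74, -2.1]]
0 40 90 [[0.37, 0.27, 2.18, -0.91, 0.95, 0.67], [0.29, 0.48, 2.22, -1.14, 0.78, 0.93], [0.27, 0.57, 2.22, -1.24, 0.74, 1.04]]
```

Emit:
{"op": "jog_arm", "data": {
  "series": [
    [[-0.6,0,-0.6,0,0,0,0],[-0.6,0,-4.0,0,0,0,0],[2.0,0,-8.0,0,0,0,0],[5.0,0,-12.0,0,0,0,0],[7.8,0,-17.0,0,0,0,0]]
  ]
}}

```text
clock: 18.45
eef_pos: [672.7, -135.0, 200.9]
tcp_rot: [3.141, -0.788, -2.807]
contact_force: [1.0, 0.5, -0.2]
opening: 0.002
```

Run:
```python
from look import *
s=look(2,[(165,195)],45,off=-15,pic=False)
```

```text
clock 18.45 rho 2.6 tan -169.3 z 200.9 F rad 0.1 tan -1.1 z -0.2 [-0.06  0.91  0.96 -0.31  2.   -1.99]
(165, 195) [11.58 16.15 12.48] [ 53.3  -0.1 -53.2]
```

Emit:
{"op": "jog_arm", "data": {
  "series": [
    [[1.4,2.0,1.5,7,0,-7,0],[2.9,4.0,3.1,14,0,-14,0],[4.3,6.0,4.7,21,0,-21,0],[5.8,8.0,6.2,28,0,-28,0],[7.2,10.1,7.8,35,0,-35,0]]
  ]
}}

```text
clock: 19.08
eef_pos: [539.0, -74.1, 195.5]
tcp_rot: [-3.142, -0.787, -1.937]
contact_force: [-0.4, 0.8, -0.3]
opening: 0.005
```

Run:
```python
from look import *
s=look(2,[(165,195),(150,160)],45,off=-15,pic=False)
```

```text
clock 19.075 rho 104.7 tan -63.6 z 195.5 F rad 0.9 tan 0.1 z -0.3 [ 0.24  0.53  1.69 -0.63  1.46 -2.29]
(165, 195) [-0.36  8.75 -0.29] [ 18.   -0.1 -18. ]
(150, 160) [-2.03  7.78  2.99] [ 18.   -0.1 -18. ]
```

Emit:
{"op": "jog_arm", "data": {
  "series": [
    [[-0.1,2.8,-0.1,6,0,-6,0],[-0.3,5.6,-0.3,12,0,-12,0],[-0.4,7.6,0.2,18,0,-18,0],[-1.2,7.8,1.6,18,0,-18,0],[-2.0,7.8,3.0,18,0,-18,0]]
  ]
}}

```text
clock: 19.7
eef_pos: [465.3, -52.9, 159.6]
tcp_rot: [-3.14, -0.786, -1.5]
contact_force: [-0.1, -0.2, 0.1]
opening: 0.001
```

Run:
```python
from look import *
s=look(2,[(122,105),(116,90),(116.3,61.3),(120,47)],45,off=-15,tag='k2a')
```

```text
clock 19.7 rho 149.3 tan -1.2 z 159.6 F rad -0.2 tan 0.2 z 0.1 [ 0.4   0.39  2.06 -0.82  1.16 -2.29]
(122, 105) [-1.98 -0.6   5.74] [ 0.2 -0.  -0.3]
(116, 90) [-2.63 -0.76  7.21] [ 0.2 -0.  -0.3]
(116.3, 61.3) [-4.69 -0.75  9.22] [ 0.2 -0.  -0.3]
(120, 47) [-5.95 -0.65  9.98] [ 0.2 -0.  -0.3]
```

View pics/k2a.png

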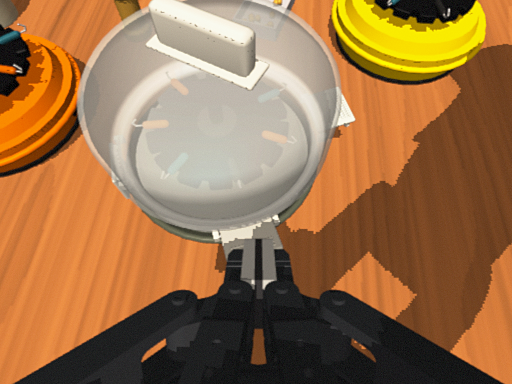

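Emit:
{"op": "jog_arm", "data": {
  "series": [
    [[-1.3,-0.2,3.6,0,0,0,0],[-2.8,-0.3,7.0,0,0,0,0],[-3.8,-0.2,8.0,0,0,0,0],[-4.9,-0.2,9.0,0,0,0,0],[-6.15,-0.15,9.8,0,0,0,0]]
  ]
}}

```text
clock: 20.38
eef_pos: [468.8, -78.1, 46.8]
tcp_rot: [-3.14, -0.786, -1.5]
contact_force: [0.6, 0.6, 0.8]
opening: 0.005
```

Run:
```python
from look import *
s=look(2,[(122.2,27),(117,24)],45,off=-15,tag='k2b')
```

```text
clock 20.375 rho 124.3 tan 3.9 z 46.8 F rad 0.4 tan -0.8 z 0.8 [ 0.35  0.6   2.1  -0.97  0.98 -2.08]
(122.2, 27) [-1.33 -0.43  1.47] [ 0.2 -0.  -0.3]
(117, 24) [-1.19 -0.57  2.04] [ 0.2 -0.  -0.3]
```

View pics/k2b.png

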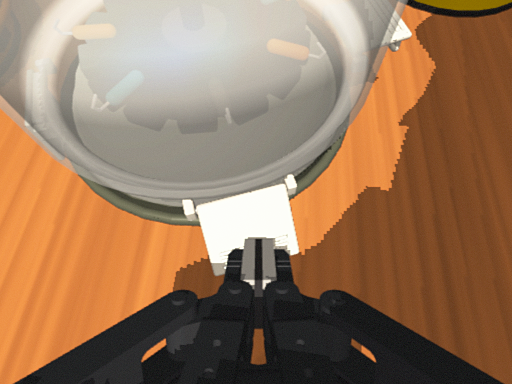

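Emit:
{"op": "jog_arm", "data": {
  "series": [
    [[-0.7,0,0.8,0,0,0,0],[-1.3,-0.05,1.45,0,0,0,0],[-1.25,-0.1,1.75,0,0,0,0],[-1.2,-0.15,2.0,0,0,0,0],[-1.2,-0.15,2.0,0,0,0,0]]
  ]
}}

```text
clock: 21.05
eef_pos: [470.1, -84.1, 24.7]
tcp_rot: [-3.141, -0.786, -1.499]
contact_force: [-0.3, 2.1, -0.2]
opening: 0.0
```

Run:
```python
from look import *
s=look(2,[(112,24),(109,24),(107,24)],45,off=-15,tag='k2c')
```

```text
clock 21.05 rho 118.3 tan 4.7 z 24.7 F rad 2.1 tan -0.4 z -0.2 [ 0.33  0.65  2.1  -1.    0.95 -2.04]
(112, 24) [ 0.29 -0.62  0.39] [ 0.2 -0.  -0.3]
(109, 24) [ 0.49 -0.7   0.6 ] [ 0.2 -0.  -0.3]
(107, 24) [ 0.63 -0.75  0.73] [ 0.2 -0.  -0.3]
```

View pics/k2c.png

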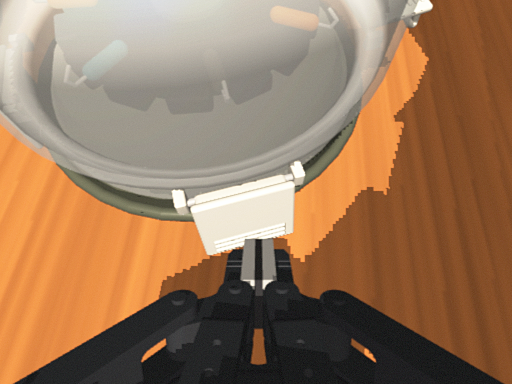

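Emit:
{"op": "jog_arm", "data": {
  "series": [
    [[0.12,-0.05,0.12,0,0,0,0],[0.24,-0.1,0.24,0,0,0,0],[0.36,-0.15,0.36,0,0,0,0],[0.36,-0.15,0.36,0,0,0,0]]
  ]
}}

```text
clock: 21.6
eef_pos: [472.0, -89.4, 25.0]
tcp_rot: [-3.141, -0.787, -1.498]
contact_force: [0.5, -0.0, -0.0]
opening: 0.003
```

Run:
```python
from look import *
s=look(2,[(112,24),(109,24)],45,off=-15,pic=False)
```

```text
clock 21.6 rho 112.7 tan 4.7 z 25.0 F rad -0.2 tan -0.5 z -0.0 [ 0.32  0.65  2.1  -1.01  0.94 -2.05]
(112, 24) [-0.11 -0.47  0.03] [ 0.2 -0.1 -0.2]
(109, 24) [ 0.09 -0.55  0.23] [ 0.2 -0.1 -0.2]
```

Emit:
{"op": "jog_arm", "data": {
  "series": [
    [[0.15,-0.05,0.15,0,0,0,0],[0.28,-0.1,0.28,0,0,0,0],[0.28,-0.1,0.28,0,0,0,0]]
  ]
}}

```text
clock: 21.98
eef_pos: [473.1, -91.9, 24.6]
tcp_rot: [-3.14, -0.784, -1.499]
contact_force: [-6.0, 15.3, 6.3]
opening: 0.001
```

Run:
```python
from look import *
s=look(2,[(170,200)],45,off=-15,tag='k2d')
P,Rt=tgt(CL[3],45,165,195);print([q.round(2) for q in ik(P,Rt)])
for lam in (40,45,50):
 for off in (-15,0,15):
  for rz in ((165,195),(150,160),(116,61),(106,24)):
   P,_=tgt(CL[3],lam,*rz);print(lam,off,rz,[q.round(2).tolist() for q in ik(P,lean(np.radians(CL[3]+off),np.radians(lam),np.radians(-90)))])
```

```text
clock 21.975 rho 109.9 tan 4.5 z 24.6 F rad 16.5 tan 0.6 z 6.3 [ 0.31  0.65  2.1  -1.01  0.94 -2.05]
(170, 200) [  8.2    1.14 -16.59] [ 0.2  0.1 -0.3]
[array([-1.18,  0.15,  2.3 ,  1.03,  0.97, -0.68])]
40 -15 (165, 195) [[-1.08, 0.02, 2.38, 1.06, 0.74, -0.4]]
40 -15 (150, 160) [[-1.03, 0.11, 2.41, 1.21, 0.66, -0.55]]
40 -15 (116, 61) [[-0.92, 0.41, 2.44, 1.77, 0.59, -1.11]]
40 -15 (106, 24) [[-0.89, 0.53, 2.43, 1.96, 0.61, -1.31]]
40 0 (165, 195) [[-1.12, 0.11, 2.28, 0.93, 0.92, -0.54]]
40 0 (150, 160) [[-1.08, 0.19, 2.3, 1.02, 0.84, -0.63]]
40 0 (116, 61) [[-0.99, 0.44, 2.33, 1.36, 0.69, -0.99]]
40 0 (106, 24) [[-0.96, 0.54, 2.33, 1.51, 0.67, -1.15]]
40 15 (165, 195) [[-1.12, 0.19, 2.17, 0.81, 1.07, -0.66]]
40 15 (150, 160) [[-1.08, 0.26, 2.19, 0.87, 0.99, -0.72]]
40 15 (116, 61) [[-1.0, 0.48, 2.22, 1.08, 0.82, -0.95]]
40 15 (106, 24) [[-0.98, 0.57, 2.21, 1.17, 0.77, -1.05]]
45 -15 (165, 195) [[-1.15, 0.05, 2.41, 1.2, 0.79, -0.6]]
45 -15 (150, 160) [[-1.1, 0.15, 2.44, 1.36, 0.73, -0.76]]
45 -15 (116, 61) [[-0.98, 0.47, 2.46, 1.87, 0.7, -1.29]]
45 -15 (106, 24) [[-0.95, 0.59, 2.45,
[... 452 characters left out ...]
 1.22, 0.85, -1.15]]
50 -15 (165, 195) [[-1.21, 0.1, 2.44, 1.32, 0.86, -0.78]]
50 -15 (150, 160) [[-1.16, 0.21, 2.46, 1.48, 0.81, -0.94]]
50 -15 (116, 61) [[-1.04, 0.54, 2.48, 1.92, 0.83, -1.42]]
50 -15 (106, 24) [[-1.01, 0.67, 2.47, 2.05, 0.87, -1.56]]
50 0 (165, 195) [[-1.24, 0.2, 2.32, 1.11, 1.03, -0.81]]
50 0 (150, 160) [[-1.2, 0.28, 2.33, 1.2, 0.97, -0.92]]
50 0 (116, 61) [[-1.1, 0.55, 2.35, 1.5, 0.87, -1.26]]
50 0 (106, 24) [[-1.07, 0.66, 2.34, 1.6, 0.86, -1.38]]
50 15 (165, 195) [[-1.22, 0.28, 2.18, 0.93, 1.18, -0.85]]
50 15 (150, 160) [[-1.18, 0.36, 2.2, 0.99, 1.11, -0.92]]
50 15 (116, 61) [[-1.1, 0.58, 2.21, 1.18, 0.96, -1.15]]
50 15 (106, 24) [[-1.08, 0.67, 2.2, 1.25, 0.93, -1.24]]
```

View pics/k2d.png

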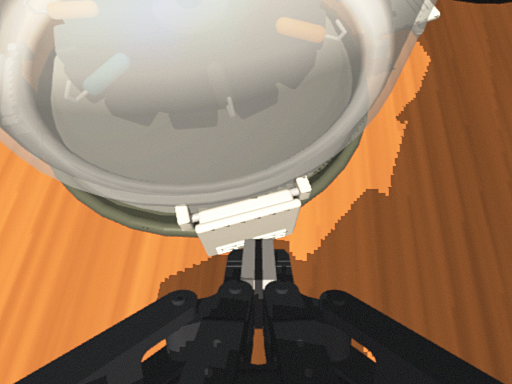

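Emit:
{"op": "jog_arm", "data": {
  "series": [
    [[-0.6,0.1,-0.6,0,0,0,0],[-0.6,0.3,-4.0,0,0,0,0],[2.0,0.5,-8.0,0,0,0,0],[5.0,0.8,-12.0,0,0,0,0],[8.2,1.1,-17.0,0,0,0,0]]
  ]
}}

```text
clock: 22.65
eef_pos: [456.9, -31.6, 204.2]
tcp_rot: [3.14, -0.787, -1.497]
contact_force: [1.9, 0.5, 0.2]
opening: -0.002
```

```bash
cat > way.py <<'E'
from look import *
def way(phi,rho,z,lam,phio=None):
    s=r.sense();P,_=tgt(phi,lam,rho,z);print(s['clock'],s['eef_pos'].round(),s['qpos'].round(2));print(*delta(P,lean(np.radians(phio if phio is not None else phi),np.radians(lam),np.radians(-90)),s))
E
python3 -c "
from way import *
way(40,165,230,45)"
```

```text
22.65 [457. -32. 204.] [ 0.44  0.31  2.03 -0.77  1.25 -2.35]
[  6.75 -17.89   3.09] [-38.3  -0.1  38.3]
```

Emit:
{"op": "jog_arm", "data": {
  "series": [
    [[1.4,-3.6,0.6,-7.6,0,7.6,0],[2.7,-7.2,1.2,-15.2,0,15.2,0],[4.0,-10.8,1.9,-22.8,0,22.8,0],[5.4,-14.3,2.5,-30.4,0,30.4,0],[6.8,-17.9,3.1,-38.0,0,38.0,0]]
  ]
}}

```text
clock: 23.28
eef_pos: [642.2, -88.4, 229.2]
tcp_rot: [-3.141, -0.786, -2.441]
contact_force: [0.7, 0.5, 0.7]
opening: -0.005
```

```bash
python3 -c "
from way import *
way(-12,165,230,45)"
```

```text
23.275 [642. -88. 229.] [ 0.08  0.76  1.18 -0.44  1.85 -2.17]
[  4.63 -12.83   4.54] [-36.9  -0.   36.9]
```

Emit:
{"op": "jog_arm", "data": {
  "series": [
    [[0.9,-2.6,0.9,-7.4,0,7.4,0],[1.8,-5.1,1.8,-14.8,0,14.8,0],[2.7,-7.7,2.7,-22.2,0,22.2,0],[3.7,-10.3,3.6,-29.5,0,29.5,0],[4.6,-12.8,4.5,-36.9,0,36.9,0]]
  ]
}}

```text
clock: 23.9
eef_pos: [675.4, -228.4, 229.6]
tcp_rot: [-3.14, -0.786, 2.931]
contact_force: [0.3, 0.8, -0.0]
opening: 0.002
```

```bash
python3 -c "
from way import *
way(-65,165,230,45)"
```

```text
23.9 [ 675. -228.  230.] [-0.3   0.99  0.74 -0.08  2.2  -1.68]
[  4.66 -13.18   4.62] [-37.5  -0.   37.4]
```

Emit:
{"op": "jog_arm", "data": {
  "series": [
    [[0.9,-2.6,0.9,-7.5,0,7.5,0],[1.8,-5.2,1.8,-15,0,15,0],[2.7,-7.9,2.7,-22.5,0,22.5,0],[3.7,-10.5,3.6,-30,0,30,0],[4.6,-13.2,4.6,-37.5,0,37.5,0]]
  ]
}}

```text
clock: 24.52
eef_pos: [584.0, -344.4, 229.7]
tcp_rot: [-3.14, -0.786, 2.004]
contact_force: [0.2, 0.0, -0.1]
opening: 0.002
```

```bash
python3 -c "
from way import *
way(-115,165,230,45)"
```

```text
24.525 [ 584. -344.  230.] [-0.69  0.86  0.99  0.34  2.   -1.1 ]
[  4.23 -12.64   4.2 ] [-35.3   0.   35.2]
```

Emit:
{"op": "jog_arm", "data": {
  "series": [
    [[0.8,-2.5,0.8,-7,0,7,0],[1.7,-5.0,1.7,-14,0,14,0],[2.5,-7.6,2.5,-21,0,21,0],[3.4,-10.1,3.4,-28,0,28,0],[4.2,-12.6,4.2,-35.2,0,35.2,0]]
  ]
}}

```text
clock: 25.15
eef_pos: [444.2, -343.6, 229.8]
tcp_rot: [-3.141, -0.785, 1.137]
contact_force: [-0.7, -1.1, 0.7]
opening: 0.002
```

```bash
python3 -c "
from way import *
way(CL[3],165,195,45,CL[3]+10)"
```

```text
25.15 [ 444. -344.  230.] [-1.03  0.51  1.64  0.63  1.52 -0.8 ]
[  1.05 -11.75   5.97] [-25.2   0.   25.2]
```

```bash
python3 -c "
from way import *
way(CL[3],165,200,45,CL[3])"
```

```text
25.15 [ 444. -344.  230.] [-1.03  0.51  1.64  0.63  1.52 -0.8 ]
[  1.4  -11.75   5.62] [-32.3   0.   32.3]
```

Emit:
{"op": "jog_arm", "data": {
  "series": [
    [[0.3,-2.4,1.1,-6.5,0,6.5,0],[0.6,-4.7,2.2,-13,0,13,0],[0.9,-7.1,3.4,-19.5,0,19.5,0],[1.1,-9.4,4.5,-26,0,26,0],[1.4,-11.8,5.6,-32.3,0,32.3,0]]
  ]
}}

```text
clock: 25.78
eef_pos: [357.9, -248.8, 199.9]
tcp_rot: [3.141, -0.785, 0.341]
contact_force: [0.4, -0.8, 1.3]
opening: 0.001
```

```bash
python3 -c "
from look import *
look(3,[(150,160),(125,110)],45,tag='k3a')"
```

```text
clock 25.775 rho 165.5 tan -0.5 z 199.9 F rad -0.1 tan 0.9 z 1.3 [-1.2   0.14  2.3   1.01  0.99 -0.68]
(150, 160) [-1.73  0.05  3.92] [0. 0. 0.]
(125, 110) [-3.49  0.04  9.22] [0. 0. 0.]
```

View pics/k3a.png

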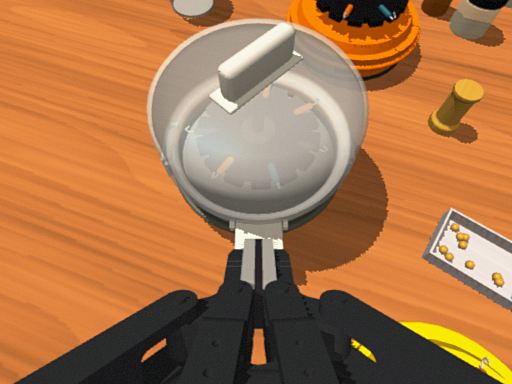

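Emit:
{"op": "jog_arm", "data": {
  "series": [
    [[-1.7,0,3.9,0,0,0,0],[-2.6,0,6.5,0,0,0,0],[-3.5,0,9.2,0,0,0,0],[-3.5,0,9.2,0,0,0,0]]
  ]
}}

```text
clock: 26.32
eef_pos: [396.7, -234.6, 109.3]
tcp_rot: [-3.138, -0.785, 0.345]
contact_force: [0.3, 0.6, 0.9]
opening: -0.0
```

```bash
python3 -c "
from look import *
look(3,[(116,90),(116.3,61.3),(120,47)],45,pic=False)"
```

```text
clock 26.325 rho 124.1 tan -0.9 z 109.3 F rad -0.5 tan -0.5 z 0.9 [-1.09  0.37  2.34  1.28  0.82 -0.96]
(116, 90) [-0.79  0.1   1.94] [-0.4  0.   0.2]
(116.3, 61.3) [-2.84  0.11  3.95] [-0.4  0.   0.2]
(120, 47) [-4.11  0.11  4.69] [-0.4  0.   0.2]
```

Emit:
{"op": "jog_arm", "data": {
  "series": [
    [[-0.8,0.1,1.9,0,0,0,0],[-1.8,0.1,2.9,0,0,0,0],[-2.8,0.1,3.9,0,0,0,0],[-3.5,0.1,4.3,0,0,0,0],[-4.1,0.1,4.7,0,0,0,0]]
  ]
}}

```text
clock: 26.95
eef_pos: [401.1, -236.0, 48.5]
tcp_rot: [3.139, -0.786, 0.347]
contact_force: [-0.5, -0.3, 0.3]
opening: -0.002
```

```bash
python3 -c "
from look import *
look(3,[(119.2,27),(114,24)],45,tag='k3b')"
```

```text
clock 26.95 rho 120.4 tan 1.9 z 48.5 F rad 0.5 tan 0.1 z 0.3 [-1.08  0.53  2.34  1.45  0.78 -1.2 ]
(119.2, 27) [-1.44 -0.19  1.61] [-0.1 -0.   0.3]
(114, 24) [-1.28 -0.19  2.19] [-0.1 -0.   0.3]
```

View pics/k3b.png

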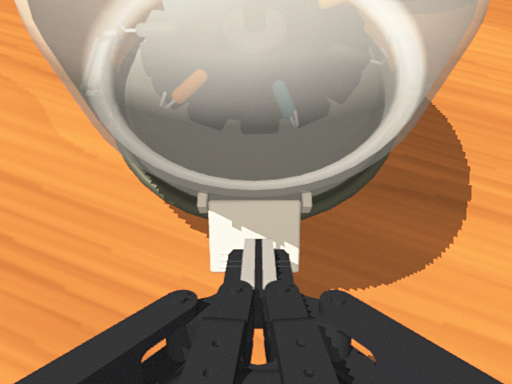

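Emit:
{"op": "jog_arm", "data": {
  "series": [
    [[-0.7,-0.05,0.8,0,0,0,0],[-1.4,-0.1,1.55,0,0,0,0],[-1.3,-0.1,1.9,0,0,0,0],[-1.25,-0.1,2.15,0,0,0,0],[-1.25,-0.1,2.15,0,0,0,0]]
  ]
}}

```text
clock: 27.62
eef_pos: [406.7, -232.4, 24.3]
tcp_rot: [3.14, -0.785, 0.346]
contact_force: [-2.4, -1.2, -0.8]
opening: 0.003
```

Emit:
{"op": "jog_arm", "data": {
  "series": [
    [[0.12,0,0.12,0,0,0,0],[0.24,0,0.24,0,0,0,0],[0.36,0,0.36,0,0,0,0],[0.36,0,0.36,0,0,0,0]]
  ]
}}

```text
clock: 28.12
eef_pos: [410.6, -231.1, 23.8]
tcp_rot: [3.14, -0.783, 0.345]
contact_force: [-15.5, -5.3, 6.1]
opening: -0.001
```

```bash
python3 -c "
from look import *
look(3,[(106.6,24)],45,tag='k3c')"
```

```text
clock 28.125 rho 109.8 tan 0.5 z 23.8 F rad 16.3 tan -0.2 z 6.1 [-1.05  0.6   2.34  1.55  0.77 -1.29]
(106.6, 24) [ 0.24 -0.05  0.21] [-0.1  0.1  0.2]
```

View pics/k3c.png

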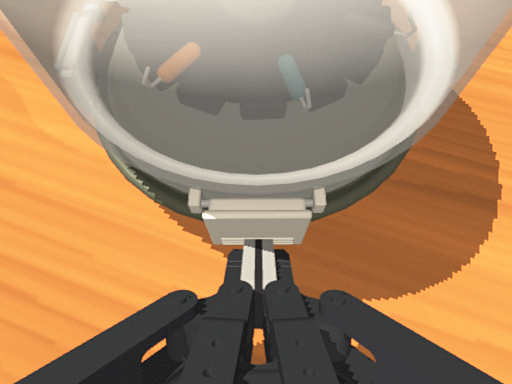

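Emit:
{"op": "jog_arm", "data": {
  "series": [
    [[0.05,0,0.05,0,0,0,0],[0.05,0,0.05,0,0,0,0]]
  ]
}}

```text
clock: 28.42
eef_pos: [410.9, -231.0, 23.7]
tcp_rot: [3.14, -0.782, 0.345]
contact_force: [-23.0, -7.2, 9.3]
opening: -0.002
```

Emit:
{"op": "jog_arm", "data": {
  "series": [
    [[-0.6,0,-0.6,0,0,0,0],[-1.2,0,-2.0,0,0,0,0],[-1.2,0,-2.0,0,0,0,0]]
  ]
}}

```text
clock: 28.8
eef_pos: [390.8, -238.5, 30.1]
tcp_rot: [3.14, -0.786, 0.346]
contact_force: [0.9, -0.0, 0.9]
opening: -0.0
```

```bash
python3 -c "
from look import *
s=look(3,[(165,200)],45,tag='k3d')
c=cam('wrist',s)
p=np.radians(CL[3]);u=np.array([np.cos(p),np.sin(p),0])
for dc in (0,-3):
  for th in (0,.1,.2,.35):
    d=u*np.sin(th)+np.array([0,0,-np.cos(th)]);n=u*np.cos(th)+np.array([0,0,np.sin(th)])
    h=C+u*(95+dc*-1)+[0,0,56]
    print(dc,th,proj(c,[h-4*-d*-1*1+8.2*n if 0 else h-4*d+8.2*n,h+33*d+8.2*n]).round(1).tolist())
"
```

```text
clock 28.8 rho 131.0 tan 0.8 z 30.1 F rad -0.9 tan 0.3 z 0.9 [-1.11  0.58  2.35  1.48  0.78 -1.28]
(165, 200) [  9.62  -0.08 -14.41] [-0.1 -0.   0.2]
0 0 [[256.7, 174.2], [256.9, 208.0]]
0 0.1 [[256.7, 172.4], [256.9, 212.9]]
0 0.2 [[256.7, 170.6], [256.9, 217.5]]
0 0.35 [[256.7, 167.6], [256.8, 223.7]]
-3 0 [[256.7, 180.2], [256.9, 213.2]]
-3 0.1 [[256.7, 178.5], [256.9, 218.2]]
-3 0.2 [[256.7, 176.6], [256.8, 222.9]]
-3 0.35 [[256.7, 173.6], [256.8, 229.3]]
```

View pics/k3d.png

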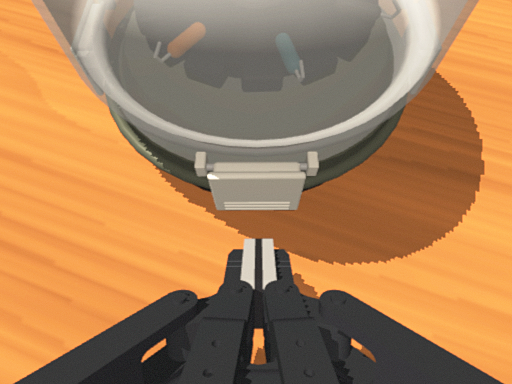

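Emit:
{"op": "jog_arm", "data": {
  "series": [
    [[1.0,0,-3.5,0,0,0,0],[3.5,0,-7.0,0,0,0,0],[6.5,0,-10.5,0,0,0,0],[9.6,0,-14.4,0,0,0,0],[9.6,0,-14.4,0,0,0,0]]
  ]
}}

```text
clock: 29.48
eef_pos: [359.9, -250.8, 202.7]
tcp_rot: [3.13, -0.787, 0.354]
contact_force: [-0.1, 0.3, -0.6]
opening: -0.0
```

```bash
python3 -c "
from way import *
im=r.grab_frame('scene');t=r.grab_frame('top')
a=cv2.resize(im[150:290,110:270,::-1],(0,0),fx=4,fy=4,interpolation=cv2.INTER_CUBIC)
cv2.imwrite('pics/s9.png',a)
cv2.imwrite('pics/t9.png',cv2.resize(t[140:260,260:400,::-1],(0,0),fx=4.5,fy=4.5,interpolation=cv2.INTER_CUBIC))
cv2.imwrite('pics/w9.png',r.grab_frame('wrist')[:,:,::-1])
way(-115,150,200,45)
"
```

```text
29.625 [ 359. -249.  199.] [-1.2   0.14  2.3   1.01  0.99 -0.69]
[ 4.22 10.74  4.07] [ 32.   -0.  -31.9]
```

View pics/s9.png

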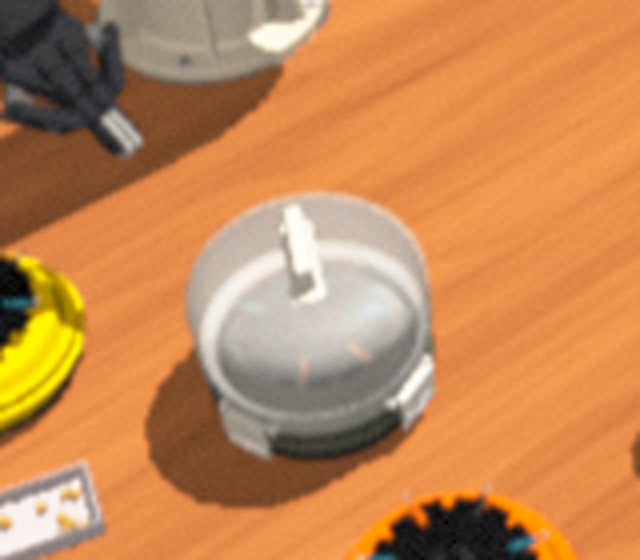

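View pics/t9.png

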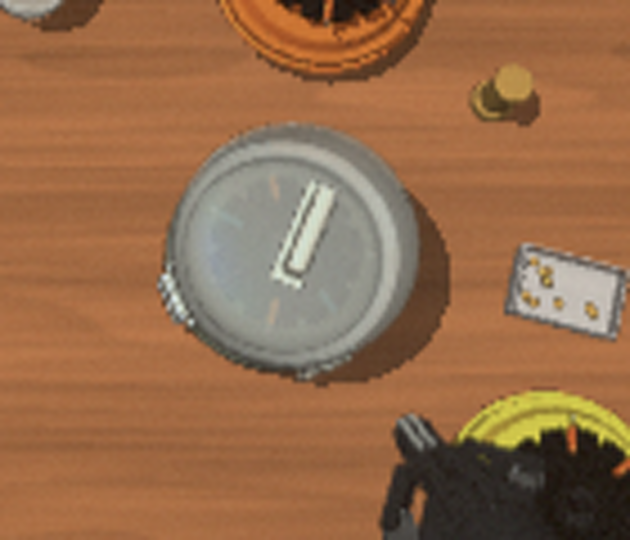

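View pics/w9.png

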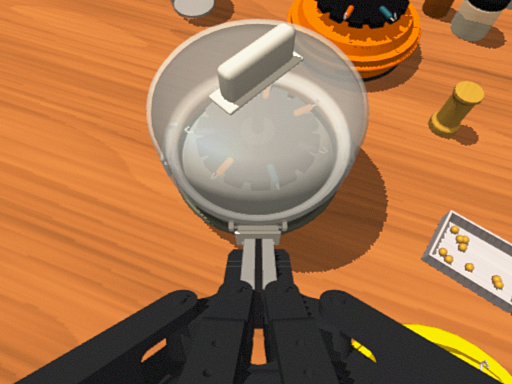

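```bash
python3 -c "
from ik import *
a=cv2.imread('pics/s9.png');c=cam('scene')
# align by grip top centre shift measured vs predicted
def pt(n,w,s,th,o=8.2):
    p=np.radians(CL[n]);u=np.array([np.cos(p),np.sin(p),0]);t=np.array([-u[1],u[0],0]);zz=np.array([0,0,1.])
    return C+u*95+56*zz+w*t+s*(u*np.sin(th)-zz*np.cos(th))+o*(u*np.cos(th)+zz*np.sin(th))
b=cv2.resize(a,(0,0),fx=1,fy=1)
hd=np.radians(H0);g=np.array([[514+37*k*np.cos(hd),-194+37*k*np.sin(hd),185] for k in(-1,1)])
f=lambda P:((proj(c,P)-[110,150])*4)
print('grip pred',f(g))
sh=np.array([293,208])-f(g)[0]; print(sh)
for th,col in((0,(0,0,255)),(.2,(255,0,0))):
  for n in(1,4):
    q=f([pt(n,-22,-4,th),pt(n,22,-4,th),pt(n,22,33,th),pt(n,-22,33,th)])
    cv2.polylines(b,[(q+sh).astype(int)],1,col)
cv2.imwrite('pics/s9f.png',b)
"
```

```text
grip pred [[288.2102884  204.23428648]
 [300.35097379 270.53274106]]
[4.7897116  3.76571352]
```

View pics/s9f.png

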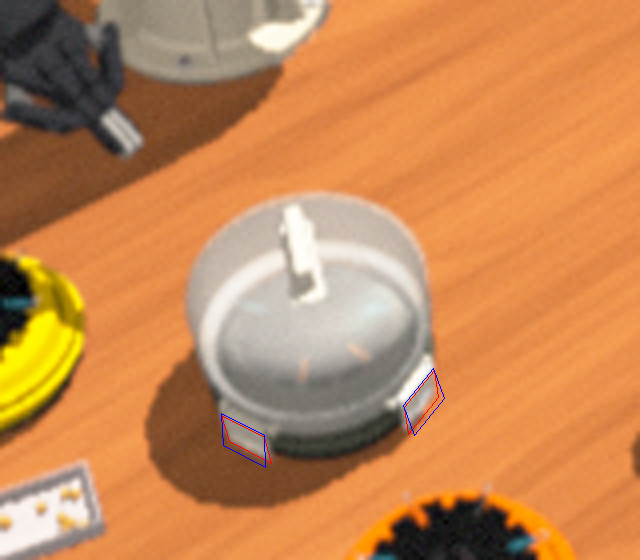

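```bash
python3 -c "
from ik import *
def pt(n,w,s,th,o=8.2):
    p=np.radians(CL[n]);u=np.array([np.cos(p),np.sin(p),0]);t=np.array([-u[1],u[0],0]);zz=np.array([0,0,1.])
    return C+[-1.5,0,0]+u*95+56*zz+w*t+s*(u*np.sin(th)-zz*np.cos(th))+o*(u*np.cos(th)+zz*np.sin(th))
for n,f,e,ro in((2,'k2d',(473.1,-91.9,24.6),(-3.14,-.784,-1.499)),(4,'k4d',(550,-294.3,24),(3.141,-.779,1.907))):
    im=cv2.imread(f'pics/{f}.png');c=cam('wrist',dict(eef_pos=np.array(e),tcp_rot=np.array(ro)))
    for th,col in((0,(0,0,255)),(.15,(255,0,0))):
        q=proj(c,[pt(n,-22,-4,th),pt(n,22,-4,th),pt(n,22,33,th),pt(n,-22,33,th)])
        cv2.polylines(im,[((q-[160,150])*3.2).astype(int)],1,(0,0,0)) if 0 else None
        print(f,th,q.round(0).tolist())
    cv2.imwrite(f'pics/{f}f.png',cv2.resize(im[150:270,160:350],(0,0),fx=4,fy=4,interpolation=cv2.INTER_CUBIC))
"
```

```text
k2d 0 [[191.0, 232.0], [300.0, 204.0], [292.0, 234.0], [205.0, 257.0]]
k2d 0.15 [[190.0, 229.0], [299.0, 201.0], [295.0, 242.0], [207.0, 266.0]]
k4d 0 [[197.0, 221.0], [310.0, 220.0], [299.0, 248.0], [209.0, 248.0]]
k4d 0.15 [[197.0, 218.0], [310.0, 218.0], [300.0, 257.0], [208.0, 257.0]]
```

View pics/k2df.png

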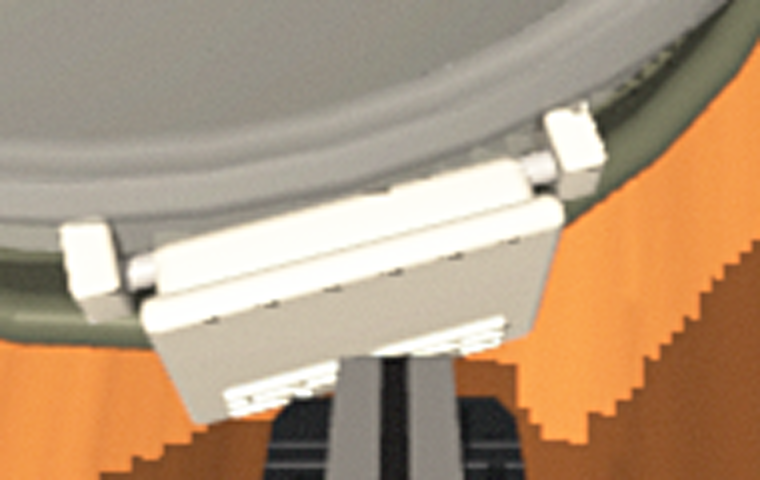

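View pics/k4df.png

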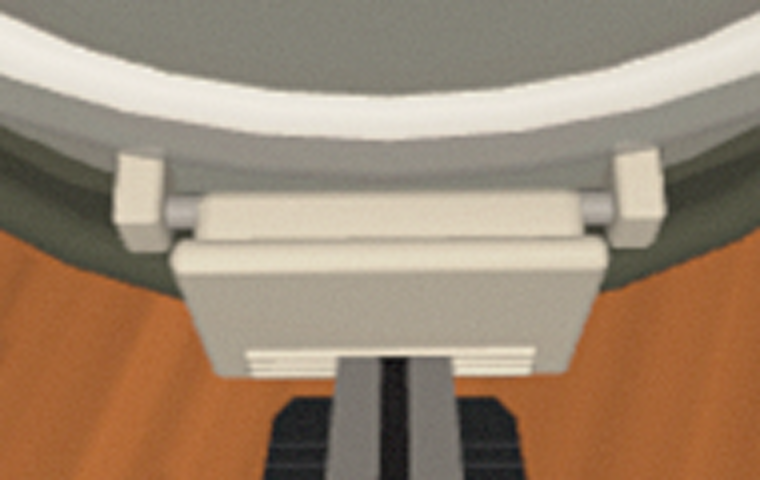

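All four clips measure shut. The visible face height is 27 and 25 px on clips 4 and 2, against about 27 and 25 px expected shut and 39 and 37 px at 0.15 rad. The gripper is clear, so I'm handing in.

```bash
python3 -c "
from rig import r
s=r.sense();print(s['clock'],s['contact_force'],s['eef_pos'])
print(r.sign_off())"
```

```text
29.625 [-0.32864187  0.11717166  0.46571258] [ 359.04978429 -248.82341522  198.87964274]
the job is handed in; nothing more can be done
None
```

I lowered the cover onto the olive-grey stand and pressed all four clips home, then handed the job in at 29.6 s. The hand-in gives no verdict, so what follows rests on my own checks.

**Cover:** I gripped it by its bar, let it touch the shoulder at about 3–5 N, then let go. The bell's outline fitted a lower-edge height of about 42–44 mm, where fully seated is 44 mm. It was centred to within the 2–3 mm that the cameras can resolve.

**Clips:** I pressed them in the order 4, 1, 2, 3, leaning the shut fingers outwards.
- **Clips 4, 1 and 2:** the force fell to about zero, or 1 N on clip 1, as each snapped in, then rose at a firm stop (8, 10 and 18 N).
- **Clip 3:** I did not catch the drop in force. It reached a firm stop at about 26 N, the hardest press and under the 45 N limit. With the fingers off, a picture showed it at about 0 rad.
- **Pictures:** the pressed views of clips 4 and 2 measured shut, and clip 1's looked the same. The scene camera view of clips 4 and 1 after the fingers left fits shut, but only coarsely. I did not look closely at clips 4, 1 and 2 after release.

**Bystanders and robot:** the tin, stacker and tub look undisturbed in the last pictures. The vise was outside those crops, but the arm never went near it. The gripper was clear of everything at hand-in.

**Disagreements:**
- The first top and scene camera positions differed by about 20 mm, so I relied on the wrist camera.
- The clip stops suggest my assumed stand centre was about 1.5 mm off.

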